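# Cover the staining pots from a stack of lids

## Task

The four empty white staining pots must be covered against dust before the next section is cut, and their washed steel lids stand in one stack on the bench. Take the stack apart and put each lid, plate up, on the pot of its own shape and size, fully home and level with its bead inside the mouth. Leave the pots standing where they are, and do not disturb the little cover-glass box and the tissue block lying near by.

Things in the scene. Friction and masses are not known exactly. Their poses are not given: they have to be found in the camera images.
- lid_round_small: Small round lid, top of the stack at the start. Plate 38 mm across, bead 21 mm across, 45 g. All four lids: plain stainless steel, a flat plate 8 mm thick above a narrower locating bead that reaches 8 mm further down, so 16 mm high in all; origin at the centre of the underside of the bead, z up through the plate. Stacked or lying on the bench a lid stands on its bead, its plate edge 8 to 16 mm above what carries it, so it can be pinched by the plate's edge from above. 
- lid_square: Square lid, second from the top. Plate 48 x 48 mm, bead 30 x 30 mm, sides along its x and y, 70 g. Made like the small round lid: plate 8 mm over bead 8 mm, origin under the bead.
- lid_round_large: Large round lid, third from the top. Plate 64 mm across, bead 46 mm across, 100 g. Made like the small round lid: plate 8 mm over bead 8 mm, origin under the bead.
- lid_oblong: Oblong lid, the lowest of the stack, standing on the bench. Plate 64 mm along its x, 104 mm along its y, bead 46 x 86 mm, 150 g. Made like the small round lid: plate 8 mm over bead 8 mm, origin under the bead.
- pot_round_small: Small round white plastic staining pot: outside 32 mm across, mouth 26 mm, 65 mm high, on a foot 46 mm across. Open at the top, wall 3 mm, loose on the bench; origin at the centre of its underside, z up. Its lid goes on plate up: the bead drops into the mouth with 3 mm play all round and the plate then rests on the rim, overhanging the pot by 3 mm. 
- pot_square: Square white plastic staining pot: outside 42 x 42 mm along its x and y, mouth 36 x 36 mm, 75 mm high, foot 50 x 50 mm. Open, loose, wall and lid fit as for the small round pot; origin at the centre of its underside.
- pot_round_large: Large round white plastic staining pot: outside 58 mm across, mouth 52 mm, 50 mm high, foot 62 mm across. Open, loose, wall and lid fit as for the small round pot; origin at the centre of its underside.
- pot_oblong: Oblong white plastic staining pot: outside 58 mm along its x and 98 mm along its y, mouth 52 x 92 mm, 60 mm high, foot 62 x 102 mm. Open, loose, wall and lid fit as for the small round pot; origin at the centre of its underside.
- cover_box: Bystander: little white cardboard box of cover glasses with a pale blue lid, 33 x 33 x 20 mm, origin at the centre of its underside. To be left alone.
- block: Bystander: pink tissue cassette with a wax block on it, 29 x 40 x 12 mm, lying on the bench, origin at the centre of its underside. To be left alone.

How it is judged:
At the end, for the whole second after the job is handed in: Each of the four lids sits on its own pot: centred on it within 7 mm, plate resting on the rim (height within 3 mm), lid and pot level within 4 degrees, everything released and at rest (horizontal distance between lid_round_small and pot_round_small below 0.007 m and z of lid_round_small in the frame of pot_round_small between 0.054 and 0.06 m and angle between each of lid_round_small, pot_round_small, lid_square, pot_square, lid_round_large, pot_round_large, lid_oblong, pot_oblong's own z axis and vertical below 0.07 rad and linear speed of each of lid_round_small, pot_round_small, lid_square, pot_square, lid_round_large, pot_round_large, lid_oblong, pot_oblong below 0.02 m/s and horizontal distance between lid_square and pot_square below 0.007 m and z of lid_square in the frame of pot_square between 0.064 and 0.07 m and horizontal distance between lid_round_large and pot_round_large below 0.007 m and z of lid_round_large in the frame of pot_round_large between 0.039 and 0.045 m and horizontal distance between lid_oblong and pot_oblong below 0.007 m and z of lid_oblong in the frame of pot_oblong between 0.049 and 0.055 m); the robot touches nothing.
It fails at once if a pot is pushed more than 30 mm from where it stood (distance of any of pot_round_small, pot_square, pot_round_large, pot_oblong from where it was at the start of the episode above 0.03 m).
It fails at once if the cover-glass box or the tissue block is moved more than 15 mm (distance of any of cover_box, block from where it was at the start of the episode above 0.015 m).
It also fails if it takes over 109 s, if anything falls off the work surface, if the arm or the gripper's body presses on something with over 40 N, if the wrist force passes 120 N, or if a joint passes its speed limit or range.

## Robot

A 6-joint arm with a two-finger parallel gripper is mounted at the origin on a cart in front of the work surface, level with it; the furniture and walls round the work are solid. World frame = base frame: x ahead of the robot, y to its left, z up, the work surface at z = 0. Lengths are in m, angles in rad, forces in N, time in s.
With the tool pointing down it reaches from about 0.35 to 0.775 m from the base axis. Payload 5.5 kg.
Tool frame: the origin (TCP) lies at the very end of the fingers, on their centre line; the grasp point (between the pads) lies 19 mm behind it; z points along the fingers, y is the direction in which the jaws open and shut (so a half turn about z gives the same grasp; the last joint's range is limited). The gripper opens to 85 mm and grips with 20 to 120 N. Pads are 22 mm wide; open, the fingers measure 114 mm over their backs; the gripper's body (76 mm by 85 mm) begins 54 mm behind the grasp point. The pads swing forward as they close: fully open they stand 13 mm farther back than shut.
Start: joints at [-1.388, 0.313, 0.046, 1.304, 0, 1.431], TCP at [0.182, -0.545, 0.231] pointing down, gripper open.
Joint ranges: [-2.76, 2.76], [-0.86, 1.69], [-1.03, 1.26], [-2.2, 2.34], [-1.47, 1.5], [-3.14, 3.14]. Speed limits (rad/s): [2.57, 2.57, 3.14, 3.14, 3.14, 3.14].

## Interface

Orientations are given as a unit quaternion [w, x, y, z].
In Python, from workcell import get_state, vision, workorder, silhouettes, tip_of gives the robot as it stands.
- The arm moves only by the shell command python3 -m inch 'ROWS' [FORCE]. ROWS is JSON, a list of rows, each a list of 7 numbers: the shift along the tool's x, y, z in cm, then the turn, a rotation vector about the tool's x, y, z in degrees, then the finger opening in cm, from 0 to 8.54. In form: [[dx, dy, dz, rx, ry, rz, hand], ...]. A call has 1 to 5 rows; each row shifts and turns the commanded pose from where the row before left it, along the tool's axes as they then stand; what a row does not reach is not made up. A row lasts 1/10 s, in which the tool goes at most 50 mm and 8.59 degrees, less where a joint would pass 70% of its speed; a pose out of reach is approached as far as the arm can. A call with a gripper value outside its range is refused whole. The fingers move at their own pace and stop on an object; FORCE is the grip in N (left out, the last holds). Time passes only in rows, so rows that do not move let the fingers close. It gives the time, the measured TCP pose, the force and the opening at its end, in the units of the state.
- get_state(): the state, without advancing time (a new reading comes with each control period).
- vision.read_camera(name): name is "side" or "top"; returns a dict with "pixels" (384x512x3 uint8, red, green, blue), "depth" (384x512 float32, m along the optical axis (not along the pixel's ray), 0 where there is no reading), "mtx" (3x3 intrinsics, pixels), "k1" (the pictures are not rectified: a ray, as slopes to the right and down, at radius r is drawn at 1 + k1 r^2 times it, then the intrinsics apply), "T" (4x4, takes a point from camera to world coordinates). Camera axes: x right, y up, looking along -z (the intrinsics and any distortion apply to the point x, -y, -z); pixel columns grow to the right and rows downward; lengths in m; the calibration is good to about 2 mm. A picture is of the moment at which its call begins.
- workorder.hand_in(): hands the job in, once; it reports no verdict.
Trained networks look in a picture, given as the dict that the camera call returned (one of the last four; its "shot" number tells which), for a name from the list of things; names that differ only in an ending like _2 or _b are one class to them, and where a whole thing is asked for, a point or a joint stands for the part that bears it (a point fixed in the world has none). Each returns a list of dicts, best first, with "confidence" (0 to 1); they miss things now and then, are a little off and sometimes report something else, mostly with a low value. They report only what shows in the picture. A call takes as long as a camera call.
- silhouettes(picture, label): "mask" (384x512 bool, what is visible of it) and "location" ([column, row] in pixels, amid what is visible of it).
- tip_of(picture, label): "location" ([column, row] in pixels: a listed point, or the origin of a listed thing).
The state is a dict: "clock": time; "joint_pos": joint angles; "qvel": joint speeds; "tau": joint torques, N m; "tcp_pos": TCP position; "orientation": TCP orientation; "wrist_force": force on the tool from outside, world axes, zero at the start; "ft_torque": the same for the moment, N m; "finger_gap": finger opening in m.
Only numpy, scipy, OpenCV 4.12 (cv2) and the standard library are available. Lean on these libraries where they do the work, as an engineer would, in place of code of your own. Each camera call takes 0.05 s, during which the arm holds its last target.

## Working session

There is one attempt and no reset: what is moved stays moved. The work goes in short steps, Python scripts to look and compute and a shell command to move; the robot and the scene stay as the last step left them, time stands still between calls to the robot, and variables do not carry over. Pictures are saved under pics/ and viewed, and the job is handed in when it is done.

```bash
ls; mkdir -p pics
cat > h.py <<'E'
import numpy as np, cv2
from workcell import get_state, vision, workorder, silhouettes, tip_of
def cloud(p):
    K=p["mtx"];d=p["depth"];h,w=d.shape
    u,v=np.meshgrid(np.arange(w),np.arange(h))
    pts=np.stack([u,v],-1).reshape(-1,1,2).astype(np.float64)
    n=cv2.undistortPoints(pts,np.array(K),np.array([p["k1"],0,0,0,0.])).reshape(h,w,2)
    X=np.stack([n[...,0]*d,-n[...,1]*d,-d,np.ones_like(d)],-1)
    return (X@np.array(p["T"]).T)[...,:3]
def save(p,name,s=1.5):
    im=cv2.cvtColor(p["pixels"],cv2.COLOR_RGB2BGR)
    cv2.imwrite("pics/"+name,cv2.resize(im,None,fx=s,fy=s))
E
python3 - <<'E'
from h import *
print(get_state())
for c in("top","side"):
    p=vision.read_camera(c); save(p,c+"0.png"); print(c,p["T"],p["mtx"],p["k1"]); np.save(c+"0.npy",p,allow_pickle=True)
E
```

```text
pics
{'clock': 0.0, 'joint_pos': array([-1.38761204e+00,  3.13993455e-01,  4.49875769e-02,  1.30359996e+00,
       -1.14925937e-06,  1.43119633e+00]), 'qvel': array([-1.00269461e-03,  4.31453024e-04, -9.32559449e-05, -9.83050426e-04,
       -1.18002145e-03,  1.16837056e-03]), 'tau': array([-1.36188693e-03, -4.80625927e+01,  2.98534924e+01,  1.91886385e-02,
       -2.19648305e-04,  1.20868572e-05]), 'tcp_pos': array([ 0.18229207, -0.54480457,  0.23041634]), 'orientation': array([-9.04527115e-04,  9.87004129e-01,  1.60692347e-01, -2.02894715e-05]), 'wrist_force': array([-0.08179633, -0.30715886,  0.14108383]), 'ft_torque': array([-0.06278404,  0.05178821, -0.00785088]), 'finger_gap': 0.08542342152961645}
top [[ 0.01530197  0.99500943 -0.09860062  0.48832679]
 [-0.9997343   0.01692526  0.01564793 -0.18159276]
 [ 0.01723867  0.09833497  0.99500405  0.9511292 ]
 [ 0.          0.          0.          1.        ]] [[447.67705732   0.         257.76398063]
 [  0.         447.67705732 189.99211322]
 [  0.           0.           1.        ]] 0.017472731374453716
side [[ 0.8745514   0.3004825  -0.38061806  0.10050011]
 [-0.48449673  0.50813827 -0.71208034 -1.06125482]
 [-0.02056108  0.80715907  0.58997583  0.76278948]
 [ 0.          0.          0.          1.        ]] [[493.91946225   0.         249.54867776]
 [  0.         493.91946225 199.91591581]
 [  0.           0.           1.        ]] -0.13685528456161905
```

View pics/top0.png

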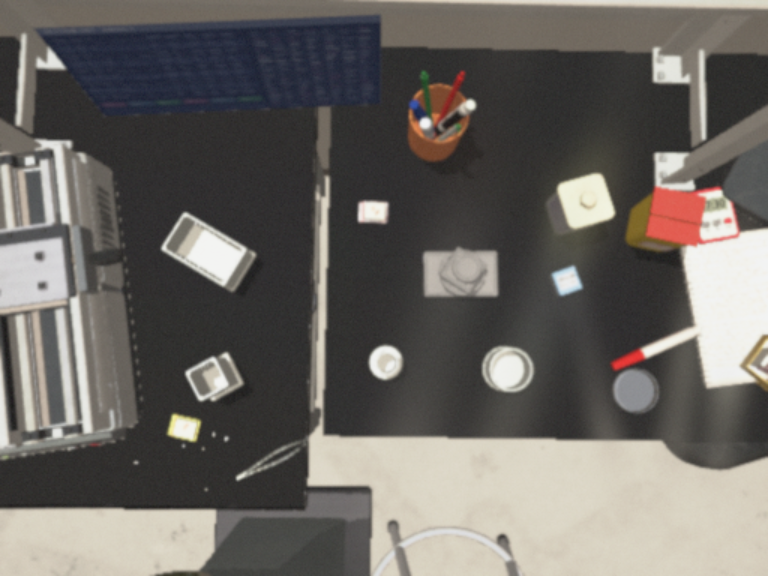

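View pics/side0.png

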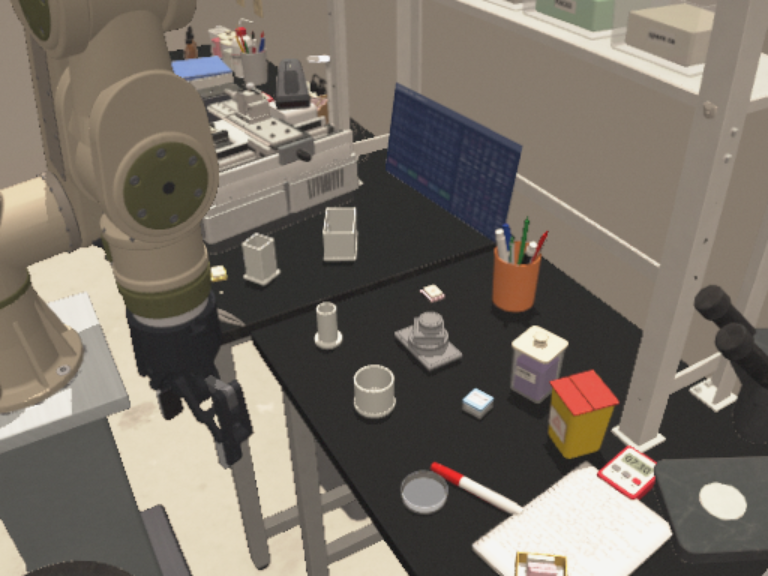

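Run:
```python
from h import *
L=["lid_round_small","lid_square","lid_round_large","lid_oblong","pot_round_small","pot_square","pot_round_large","pot_oblong","cover_box","block"]
p=vision.read_camera("top"); C=cloud(p)
out={}
for l in L:
    for r in silhouettes(p,l)[:2]:
        m=r["mask"]&(p["depth"]>0); P=C[m]
        if len(P)<10: continue
        zt=np.percentile(P[:,2],97)
        T=P[np.abs(P[:,2]-zt)<.005] 
        rc=cv2.minAreaRect((T[:,:2]*1000).astype(np.float32))
        print(l,round(r["confidence"],2),np.round(r["location"]),"ztop",round(zt*1000,1),"n",len(T),"rect",np.round(rc[0],1),np.round(rc[1],1),round(rc[2],1))
        out.setdefault(l,m)
np.savez("masks.npz",**out); np.save("c.npy",C)
z=C[...,2]; print(np.percentile(z[p["depth"]>0],[5,25,50,75]))
```

```text
lid_round_small 0.49 [311. 177.] ztop 67.7 n 246 rect [ 603.1 -300.6] [34.6 34.5] 1.8
lid_square 0.59 [300. 183.] ztop 52.1 n 203 rect [ 601.4 -298. ] [47.3 47.4] 58.8
lid_round_large 0.5 [301. 188.] ztop 35.5 n 107 rect [ 598.5 -299.4] [50.9 58.7] 4.4
lid_oblong 0.55 [294. 182.] ztop 20.0 n 598 rect [ 600.7 -298.4] [ 61.9 103.3] 1.0
pot_round_small 0.86 [255. 242.] ztop 66.6 n 73 rect [ 473.4 -195.6] [30.5 30.5] 45.7
pot_round_small 0.72 [292. 182.] ztop 20.1 n 584 rect [ 600.7 -298.4] [ 61.9 103.3] 1.0
pot_square 0.68 [141. 254.] ztop 76.5 n 155 rect [450.2  34.4] [42.1 42.3] 29.3
pot_square 0.49 [138. 167.] ztop 61.8 n 229 rect [622.4  48.9] [97.8 57.5] 60.5
pot_round_large 0.79 [339. 247.] ztop 51.8 n 135 rect [ 467.8 -362. ] [55.7 56.7] 0.8
pot_oblong 0.67 [138. 169.] ztop 61.7 n 231 rect [622.3  49. ] [97.9 57.7] 60.6
pot_oblong 0.36 [302. 188.] ztop 44.1 n 6 rect [ 599.5 -297. ] [48.  11.9] 59.9
cover_box 0.75 [378. 186.] ztop 24.3 n 193 rect [ 592.1 -446. ] [32.3 32.1] 20.7
block 0.78 [244. 137.] ztop 15.0 n 141 rect [ 688.5 -177.1] [26.  27.8] 0.6
block 0.63 [141. 248.] ztop 76.5 n 154 rect [450.2  34.4] [42.1 42.3] 29.3
[-0.74131626 -0.00141929  0.00128014  0.02823301]
```

The top view shows the stack at (311,177) in native pixels, the round pots at (255,242) and (339,247), the square pot at (141,254) and the oblong at (138,169), with the monitor beyond. The detections agree, apart from some low-confidence doubles. Next I'll cross-check with the side camera and look at the obstacles.

Run:
```python
from h import *
L=["lid_round_small","lid_square","lid_round_large","lid_oblong","pot_round_small","pot_square","pot_round_large","pot_oblong","cover_box","block"]
Ht=dict(lid_round_small=64,lid_square=48,lid_round_large=32,lid_oblong=16,pot_round_small=65,pot_square=75,pot_round_large=50,pot_oblong=60,cover_box=20,block=12)
for c in("top","side"):
  p=vision.read_camera(c); C=cloud(p)
  Z=C[...,2][(C[...,0]>.35)&(C[...,0]<.75)&(abs(C[...,2])<.01)]; print(c,"table z",np.median(Z),Z.std())
  for l in L:
    for r in silhouettes(p,l)[:2]:
        m=r["mask"]&(p["depth"]>0); P=C[m]*1000
        T=P[np.abs(P[:,2]-Ht[l])<5]
        if len(T)<10: continue
        rc=cv2.minAreaRect(T[:,:2].astype(np.float32)); ce=cv2.minEnclosingCircle(T[:,:2].astype(np.float32))
        print(l,round(r["confidence"],2),np.round(r["location"]),"z",round(np.median(T[:,2]),1),"rect",np.round(rc[0],1),np.round(rc[1],1),round(rc[2],1),"circ",np.round(ce[0],1),round(ce[1],1))
  if c=="top":
    H=np.zeros((10,12))
    for i,x in enumerate(np.arange(.3,.9,.06)):
        for j,y in enumerate(np.arange(-.54,.18,.06)):
            s=(C[...,0]>x)&(C[...,0]<x+.06)&(C[...,1]>y)&(C[...,1]<y+.06)
            H[i,j]=C[...,2][s].max()*1000 if s.any() else -1
    print("rows x .30.., cols y -.54..");print(H.astype(int))
```

```text
top table z 0.0008349829624996197 0.0024460033194960277
lid_round_small 0.74 [316. 177.] z 65.0 rect [ 603.2 -300.5] [34.7 34.5] 1.1 circ [ 603.5 -300.8] 18.7
lid_square 0.49 [300. 182.] z 48.5 rect [ 601.6 -297.8] [47.1 47.2] 58.7 circ [ 601.9 -297.7] 30.1
lid_round_large 0.47 [304. 189.] z 32.9 rect [ 591.7 -291.4] [61.  38.4] 55.1 circ [ 600.5 -297.6] 30.6
lid_round_large 0.16 [340. 248.] z 32.2 rect [ 466.9 -360.5] [54.4 53.3] 58.4 circ [ 467.3 -359.4] 28.7
lid_oblong 0.91 [293. 182.] z 16.8 rect [ 600.9 -299. ] [ 62.3 104.2] 1.1 circ [ 601.1 -298.5] 57.8
pot_round_small 0.76 [254. 239.] z 65.7 rect [ 473.4 -195.6] [30.5 30.5] 46.0 circ [ 473.9 -195.6] 16.2
pot_round_small 0.74 [314. 180.] z 65.0 rect [ 602.2 -300.5] [32.6 34.5] 0.8 circ [ 601.8 -300.3] 17.9
pot_square 0.81 [142. 252.] z 75.0 rect [450.1  34.4] [41.8 42.3] 30.1 circ [450.1  34. ] 27.5
pot_round_large 0.86 [340. 246.] z 49.8 rect [ 467.8 -362.4] [55.7 56.9] 1.1 circ [ 466.8 -361.8] 29.1
pot_oblong 0.7 [138. 168.] z 60.5 rect [622.6  49.6] [99.2 57.8] 60.3 circ [622.2  49.2] 55.4
cover_box 0.7 [374. 184.] z 20.9 rect [ 592.5 -446.6] [32.7 33.5] 20.8 circ [ 592.4 -445.7] 21.8
block 0.81 [248. 142.] z 12.6 rect [ 686.3 -177.2] [25.9 32.1] 0.9 circ [ 688.1 -177.2] 18.6Traceback (most recent call last):
  File "<stdin>", line 19, in <module>
IndexError: index 10 is out of bounds for axis 0 with size 10
```

Run:
```python
from h import *
Ht=dict(lid_round_small=64,lid_square=48,lid_round_large=32,lid_oblong=16,pot_round_small=65,pot_square=75,pot_round_large=50,pot_oblong=60,cover_box=20,block=12)
p=vision.read_camera("side"); C=cloud(p)
Z=C[...,2][(C[...,0]>.35)&(C[...,0]<.75)&(abs(C[...,2])<.01)]; print("table z",np.median(Z),Z.std())
for l in Ht:
    for r in silhouettes(p,l)[:2]:
        m=r["mask"]&(p["depth"]>0); P=C[m]*1000
        T=P[np.abs(P[:,2]-Ht[l])<5]
        if len(T)<10: continue
        rc=cv2.minAreaRect(T[:,:2].astype(np.float32)); ce=cv2.minEnclosingCircle(T[:,:2].astype(np.float32))
        print(l,round(r["confidence"],2),np.round(r["location"]),"z",round(np.median(T[:,2]),1),"rect",np.round(rc[0],1),np.round(rc[1],1),round(rc[2],1),"circ",np.round(ce[0],1),round(ce[1],1))
C2=np.load("c.npy")
print("rows x .30.., cols y -.54..")
for C in(C2,C):
  for x in np.arange(.3,.89,.06):
    print(" ".join("%4d"%(C[...,2][s].max()*1000) if (s:=(C[...,0]>x)&(C[...,0]<x+.06)&(C[...,1]>y)&(C[...,1]<y+.06)).any() else "   ." for y in np.arange(-.54,.2,.06)))
  print()
```

```text
table z 0.0004642287099587694 0.0032670121228232226
lid_round_small 0.72 [288. 211.] z 64.5 rect [ 601.1 -303.9] [39.2 36. ] 77.5 circ [ 605.4 -305.5] 22.7
lid_square 0.74 [284. 222.] z 48.3 rect [ 598.1 -305.1] [43.2 44.6] 57.3 circ [ 596.3 -304.6] 28.6
lid_round_large 0.64 [282. 227.] z 32.4 rect [ 590. -313.] [40.6 59.7] 53.4 circ [ 596.1 -305. ] 30.5
lid_oblong 0.6 [288. 237.] z 16.2 rect [ 598.9 -303. ] [ 64.4 104.2] 1.6 circ [ 596.7 -304.9] 57.0
pot_round_small 0.65 [217. 222.] z 64.1 rect [ 472.9 -199.7] [31.4 29.9] 31.0 circ [ 472.1 -199.4] 17.5
pot_square 0.97 [172. 172.] z 72.6 rect [449.3  31.5] [44.9 44.6] 35.3 circ [449.5  29.7] 28.7
pot_round_large 0.84 [247. 264.] z 49.0 rect [ 466.7 -365.6] [57.4 57.7] 24.4 circ [ 467.2 -364.2] 31.5
pot_oblong 0.62 [228. 153.] z 58.4 rect [620.1  44.5] [103.5  57.9] 59.6 circ [620.7  45.5] 54.2
cover_box 0.83 [319. 268.] z 19.9 rect [ 592.9 -450.4] [37.4 35.8] 16.3 circ [ 592.2 -451.6] 22.5
block 0.61 [288. 194.] z 11.7 rect [ 684.6 -181.5] [30.2 26.9] 88.1 circ [ 685.2 -181.6] 17.6
rows x .30.., cols y -.54..
   .    .    .    .    .
[... 576 characters left out ...]
   5   97  248  249  251  251  249    .    .    3

   .    .    .    .    .    .    .   11   12    3 -731 -730 -729
  15    3    3    4    4    4    5    6    5   12   14  136 -730
  16    3   53   52    4   68    4    4    9   76   73  167  164
  16    4   53   53    5   67    5    4    4    6    6  190  193
   4   23    5   66   67    4    5    4    5   61  176  196  200
  96   89    4   67   67    4    4    4   62   61  174  194  246
  95  104   86    4    4   15   15    4    5   19   59  166  239
 572  561  543  534  520  507  494  485    5    4    3   46  165
   4    4  541  132  502  506  198  225  248  248  248  249  248
   3  545    4    5    4  246  248  247  247  247  246    3    1
```

```bash
python3 -m inch '[[0,0,0,0,0,6.2,8],[0,0,0,0,0,6.2,8],[0,0,0,0,0,6.2,8],[4.2,-2.4,0,0,0,0,6.5],[4.2,-2.4,0,0,0,0,6]]' 40
python3 -m inch '[[4.2,-2.4,0,0,0,0,6],[4.2,-2.4,0,0,0,0,6],[4.2,-2.4,0,0,0,0,6],[4.2,-2.4,0,0,0,0,6],[0,0,0,0,0,0,6]]'
python3 - <<'E'
from h import *
C=np.load("c.npy")*1000
for x in range(560,720,20):
    s=(abs(C[...,0]-x)<10)&(C[...,2]>90)&(C[...,1]>-50)&(C[...,1]<300)
    if s.any(): print(x,C[...,1][s].min(),C[...,2][s].max())
E
```

```text
clock: 2.25
tcp_pos: [0.2664, -0.4977, 0.2311]
orientation: [0.0, 1.0, -0.003, 0.0]
wrist_force: [-0.0, -1.7, 0.3]
finger_gap: 0.0598
clock: 2.75
tcp_pos: [0.4391, -0.3984, 0.2312]
orientation: [-0.0, 1.0, 0.003, 0.001]
wrist_force: [-0.7, -0.7, -0.2]
finger_gap: 0.0604
560 144.71040849443253 200.9831392478968
580 117.20706372295561 201.72048915947104
600 114.6882949940566 199.76668449684388
620 154.0623540747477 195.91344276075273
640 169.23656826912173 185.24567329342267
660 171.81323336272743 169.61962489036986
680 175.52979905784602 168.72291907850922
700 178.1466326174842 170.99648452349757
```

```bash
python3 -m inch '[[4.1,-2.4,0,0,0,0,6],[4.1,-2.4,0,0,0,0,6],[4.1,-2.4,0,0,0,0,6],[4.0,-2.4,3,0,0,0,6],[0,0,4,0,0,0,6]]'
python3 -m inch '[[0,0,4,0,0,0,6],[0,0,0,0,0,0,6]]'
python3 - <<'E'
from h import *
p=vision.read_camera("side"); save(p,"s1.png",1)
im=cv2.cvtColor(p["pixels"],cv2.COLOR_RGB2BGR)[110:270,200:400]; cv2.imwrite("pics/s1c.png",cv2.resize(im,None,fx=4,fy=3.75))
s=get_state();print(s["tcp_pos"],s["orientation"])
E
```

```text
clock: 3.25
tcp_pos: [0.5995, -0.3068, 0.1659]
orientation: [0.002, 1.0, 0.002, 0.004]
wrist_force: [0.6, -1.2, -2.2]
finger_gap: 0.0603
clock: 3.45
tcp_pos: [0.5901, -0.3059, 0.1175]
orientation: [-0.003, 1.0, -0.001, -0.005]
wrist_force: [-1.7, 0.7, -0.5]
finger_gap: 0.06
[ 0.59147025 -0.30724385  0.12117863] [-1.99819649e-03  9.99992645e-01 -9.91774116e-04 -3.11990620e-03]
```

View pics/s1c.png

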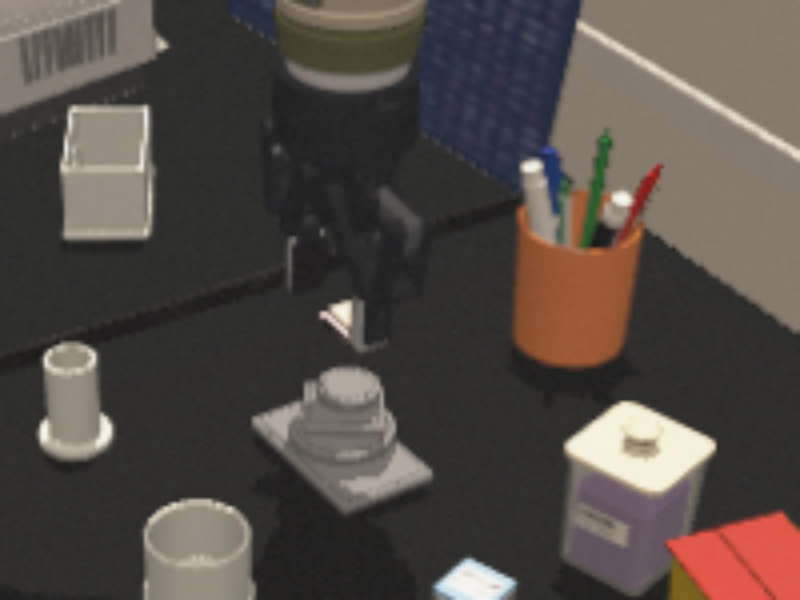

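The closeup shows the gripper with its jaws along y above the stack. I'll get the fingertip height from the depth image.

```bash
python3 -m inch '[[1.0,-0.4,0,0,0,0,5.4],[0,0,0,0,0,0,5.4],[0,0,0,0,0,0,5.4]]'
python3 - <<'E'
from h import *
s=get_state();print(s["tcp_pos"],s["orientation"],s["finger_gap"])
for c in("side","top"):
    p=vision.read_camera(c);C=cloud(p)*1000
    for lo,hi in((-345,-302),(-302,-250)):
        m=(abs(C[...,0]-600)<25)&(C[...,1]>lo)&(C[...,1]<hi)&(C[...,2]>85)&(C[...,2]<150)
        if m.sum()>5: print(c,lo,m.sum(),np.percentile(C[m],[1,5,50,95,99],axis=0).round(1).tolist())
E
```

```text
clock: 3.8
tcp_pos: [0.6054, -0.3055, 0.127]
orientation: [0.001, 1.0, -0.001, 0.002]
wrist_force: [0.0, 0.6, 0.9]
finger_gap: 0.0541
[ 0.6054252  -0.30553268  0.12701862] [ 1.33516972e-03  9.99996922e-01 -8.89218179e-04  1.89269590e-03] 0.05412766230323654
side -345 31 [[594.8, -344.9, 131.3], [595.1, -344.6, 132.7], [598.3, -340.2, 140.0], [610.0, -336.2, 146.8], [613.5, -335.8, 147.1]]
side -302 66 [[594.5, -282.2, 131.7], [594.8, -281.5, 133.5], [604.8, -278.7, 141.6], [616.2, -275.2, 148.8], [617.1, -274.7, 149.3]]
```

```bash
python3 -m inch '[[-0.3,-0.5,2,0,0,0,5],[0,0,3,0,0,0,5],[0,0,0,0,0,0,5],[0,0,0,0,0,0,5],[0,0,0,0,0,0,5]]'
python3 - <<'E'
from h import *
for i in range(4):
    s=get_state();print(s["clock"],s["tcp_pos"],s["orientation"],s["finger_gap"]); p=vision.read_camera("side")
save(p,"s2.png",1)
im=cv2.cvtColor(p["pixels"],cv2.COLOR_RGB2BGR)[150:270,220:370]; cv2.imwrite("pics/s2c.png",cv2.resize(im,None,fx=5,fy=5))
E
```

```text
clock: 4.4
tcp_pos: [0.6018, -0.3002, 0.0761]
orientation: [0.001, 1.0, -0.001, 0.001]
wrist_force: [0.7, -0.8, 0.2]
finger_gap: 0.0501
4.4 [ 0.60179318 -0.30021987  0.07607061] [ 7.14443554e-04  9.99998720e-01 -9.99749686e-04  1.02437466e-03] 0.050051289656280785
4.45 [ 0.60198348 -0.30031628  0.0762936 ] [ 8.88045038e-04  9.99998299e-01 -9.87522917e-04  1.27991904e-03] 0.050194325960176395
4.5 [ 0.60191835 -0.30027133  0.07617957] [ 8.67875286e-04  9.99998376e-01 -9.83092763e-04  1.23611200e-03] 0.050154420447734646
4.55 [ 0.60182192 -0.30016618  0.07595526] [ 7.79517189e-04  9.99998593e-01 -9.56205859e-04  1.13647412e-03] 0.05002227989328034
```

View pics/s2c.png

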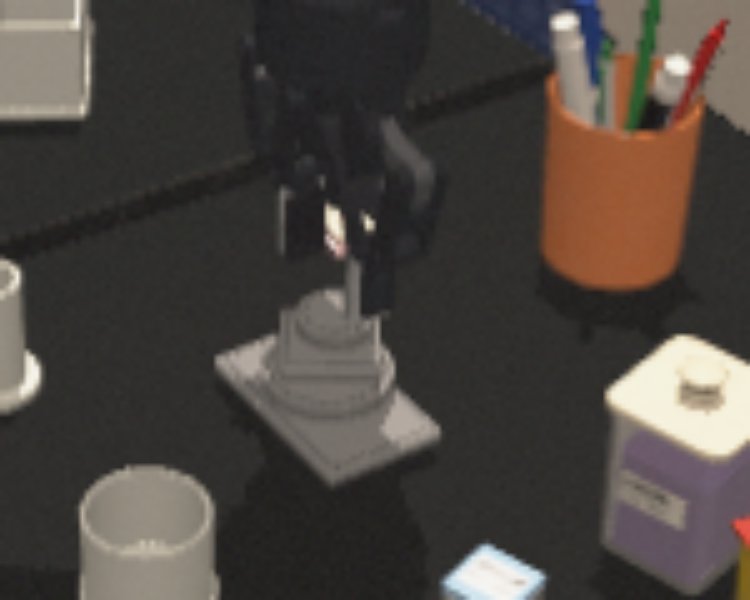

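In the closeup the near finger is at (365,300), just beside the small lid at (330,315), and the jaws straddle the lid. I'll descend and pinch.

```bash
python3 -m inch '[[0,0,1.3,0,0,0,5],[0,0,1.2,0,0,0,5],[0,0,0,0,0,0,3.4],[0,0,0,0,0,0,3],[0,0,0,0,0,0,3]]' 30
python3 -m inch '[[0,0,0,0,0,0,3],[0,0,-1,0,0,0,3],[0,0,-3,0,0,0,3],[0,0,-4,0,0,0,3],[0,0,0,0,0,0,3]]'
python3 - <<'E'
from h import *
s=get_state();print(s["clock"],s["tcp_pos"],s["finger_gap"]); p=vision.read_camera("side")
im=cv2.cvtColor(p["pixels"],cv2.COLOR_RGB2BGR)[130:280,200:400]; cv2.imwrite("pics/s3c.png",cv2.resize(im,None,fx=4,fy=4))
E
```

```text
clock: 5.1
tcp_pos: [0.6006, -0.2993, 0.0489]
orientation: [-0.0, 1.0, -0.001, -0.0]
wrist_force: [0.1, 0.3, 0.3]
finger_gap: 0.0364
clock: 5.6
tcp_pos: [0.6042, -0.3015, 0.1369]
orientation: [0.003, 1.0, -0.001, 0.005]
wrist_force: [2.0, -0.4, 0.3]
finger_gap: 0.0365
5.6 [ 0.60421689 -0.30153545  0.13685313] 0.036543222530948875
```

View pics/s3c.png

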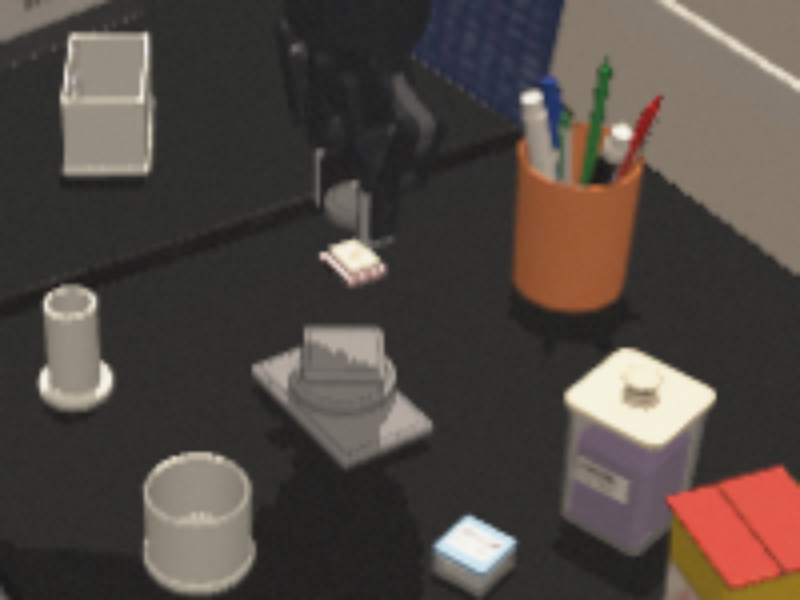

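The small lid is held by its plate at closeup (350,205), and the rest of the stack is undisturbed. I'll carry it to the small pot.

```bash
python3 -m inch '[[-3.2,-2.6,0,0,0,0,3],[-3.3,-2.6,0,0,0,0,3],[-3.3,-2.6,0,0,0,0,3],[-3.2,-2.6,0,0,0,0,3],[0,0,0,0,0,0,3]]'
python3 -m inch '[[0,0,1.5,0,0,0,3],[0,0,1.5,0,0,0,3],[0,0,0,0,0,0,3],[0,0,0,0,0,0,3],[0,0,0,0,0,0,3]]'
python3 - <<'E'
from h import *
s=get_state();print(s["clock"],s["tcp_pos"],s["orientation"],s["finger_gap"]); p=vision.read_camera("side");C=cloud(p)*1000
im=cv2.cvtColor(p["pixels"],cv2.COLOR_RGB2BGR)[130:280,150:350]; cv2.imwrite("pics/s4c.png",cv2.resize(im,None,fx=4,fy=4))
for l in("lid_round_small","pot_round_small"):
  for r in silhouettes(p,l)[:2]:
    P=C[r["mask"]&(p["depth"]>0)]
    print(l,r["confidence"],r["location"],len(P),np.percentile(P,[2,50,98],axis=0).round(1).tolist())
E
```

```text
clock: 6.15
tcp_pos: [0.4645, -0.1902, 0.1275]
orientation: [-0.003, 1.0, -0.0, -0.004]
wrist_force: [1.0, -0.4, -0.0]
finger_gap: 0.0363
clock: 6.65
tcp_pos: [0.4717, -0.1957, 0.0998]
orientation: [0.0, 1.0, -0.001, 0.0]
wrist_force: [-0.4, -0.6, 0.4]
finger_gap: 0.0366
6.65 [ 0.47167242 -0.19565782  0.09980438] [ 2.58140018e-04  9.99999428e-01 -9.75632468e-04  3.55133552e-04] 0.03659311673582478
pot_round_small 0.68 [215.3, 220.4] 394 [[453.9, -219.7, 4.2], [469.6, -208.7, 34.3], [491.2, -182.5, 65.3]]
```

View pics/s4c.png

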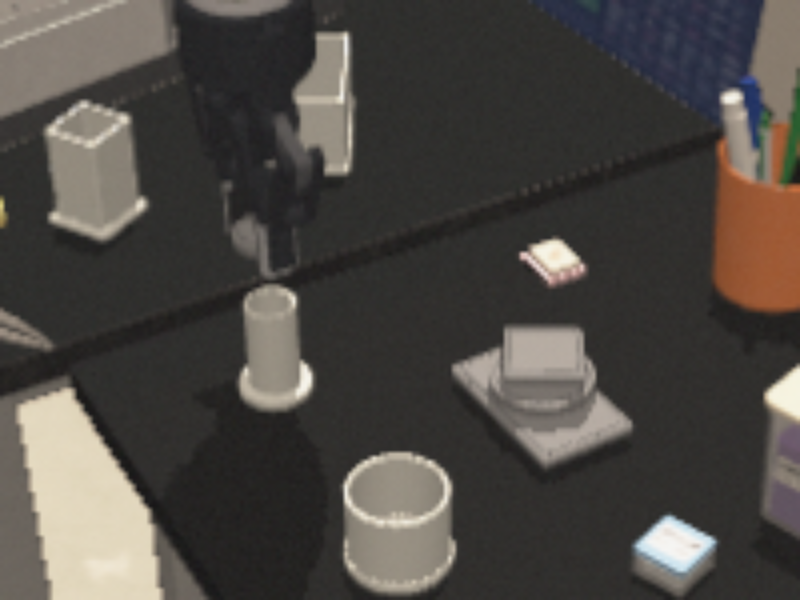

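Lid above the small pot, aligned as far as the view shows. Next I'll lower it in stages and watch the force.

```bash
python3 -m inch '[[0,0,1.5,0,0,0,3],[0,0,1.4,0,0,0,3],[0,0,0,0,0,0,3],[0,0,0,0,0,0,3]]'
python3 - <<'E'
from h import *
s=get_state();print(s["clock"],s["tcp_pos"],s["orientation"],s["wrist_force"]); p=vision.read_camera("side");C=cloud(p)*1000
im=cv2.cvtColor(p["pixels"],cv2.COLOR_RGB2BGR)[180:250,180:260]; cv2.imwrite("pics/s5c.png",cv2.resize(im,None,fx=8,fy=8,interpolation=cv2.INTER_CUBIC))
m=(abs(C[...,0]-472)<28)&(abs(C[...,1]+199)<28)&(C[...,2]>66)&(C[...,2]<95)&(p["pixels"].mean(-1)>75)
rows=np.argwhere(m); print(len(rows)); 
for r,c in rows[::8]: print(r,c,C[r,c].round(0),p["pixels"][r,c])
E
```

```text
clock: 7.2
tcp_pos: [0.4711, -0.1953, 0.0705]
orientation: [-0.0, 1.0, -0.001, -0.0]
wrist_force: [-0.9, 0.8, -0.9]
finger_gap: 0.0368
7.2 [ 0.47110392 -0.1952589   0.07052612] [-1.52473040e-05  9.99999576e-01 -9.15154496e-04 -1.04646656e-04] [-0.89414957  0.84333728 -0.94381437]
79
193 207 [ 460. -177.   92.] [81 76 74]
195 213 [ 472. -184.   86.] [112 106 101]
197 209 [ 461. -185.   86.] [118 111 105]
198 212 [ 463. -197.   89.] [120 114 107]
200 210 [ 457. -200.   87.] [115 107 103]
201 212 [ 458. -208.   89.] [117 111 105]
202 215 [ 460. -220.   93.] [107 103  98]
203 216 [ 463. -220.   90.] [118 113 109]
205 217 [ 465. -220.   83.] [92 88 86]
208 214 [ 462. -206.   66.] [166 157 142]
```

View pics/s5c.png

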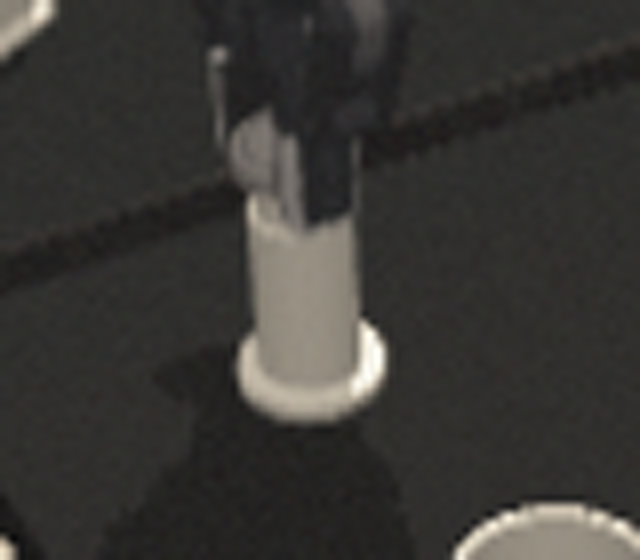

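```bash
cat >> h.py <<'E'
def proj(p,X):
    X=np.atleast_2d(X).astype(float); T=np.linalg.inv(np.array(p["T"])); c=X@T[:3,:3].T+T[:3,3]
    q,_=cv2.projectPoints(np.stack([c[:,0],-c[:,1],-c[:,2]],-1),np.zeros(3),np.zeros(3),np.array(p["mtx"]),np.array([p["k1"],0,0,0,0.])); return q[:,0]
def circ(x,y,z,r,n=90):
    t=np.linspace(0,2*np.pi,n); return np.stack([x+r*np.cos(t),y+r*np.sin(t),z+0*t],-1)/1000
def rect(x,y,z,w,h,a):
    b=np.array([[-w,-h],[w,-h],[w,h],[-w,h],[-w,-h]])/2; c,s=np.cos(np.radians(a)),np.sin(np.radians(a))
    b=b@np.array([[c,s],[-s,c]]); return np.c_[b+[x,y],np.full(5,z)]/1000
def over(p,curves,name,box,s):
    x0,y0,x1,y1=box; im=cv2.cvtColor(p["pixels"],cv2.COLOR_RGB2BGR)[y0:y1,x0:x1]
    im=cv2.resize(im,None,fx=s,fy=s,interpolation=cv2.INTER_CUBIC)
    for X,col in curves:
        q=(proj(p,X)-[x0,y0]+.5)*s; cv2.polylines(im,[np.round(q).astype(np.int32)],False,col,1,cv2.LINE_AA)
    cv2.imwrite("pics/"+name,im)
E
python3 - <<'E'
from h import *
p=vision.read_camera("side")
dx,dy,dz=0.5,-3.6,0  # side-cam offset
px,py=472.4,-196.1
lx,ly,lb=472.6,-195.3,69
over(p,[(circ(px+dx,py+dy,65,16),(0,255,0)),(circ(px+dx,py+dy,65,13),(0,255,0)),(circ(px+dx,py+dy,5,23),(0,255,0)),(circ(lx+dx,ly+dy,lb+16,19),(0,0,255)),(circ(lx+dx,ly+dy,lb+8,19),(0,0,255))],"s6.png",(185,180,255,240),10)
E
```

```text
(no output)
```

View pics/s6.png

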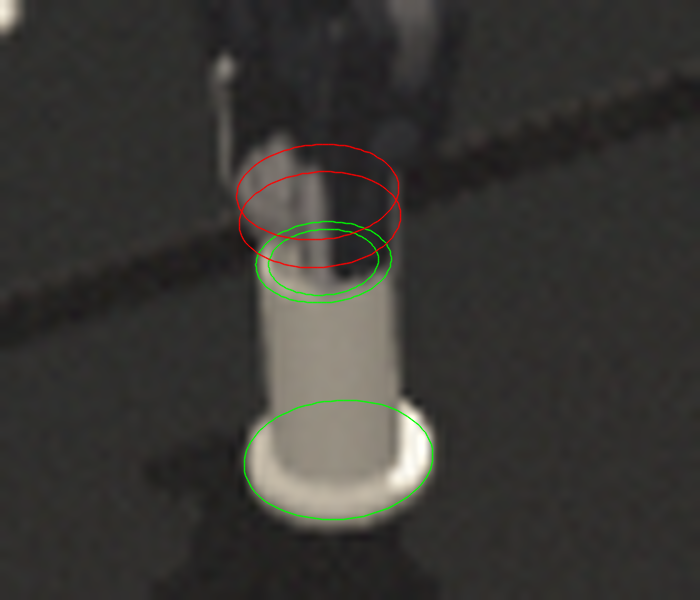

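The overlay matches the pot (rim at (325,262)) and the lid (left edge at 237) within about 1 mm. I'll nudge +1 mm in x and lower.

```bash
python3 -m inch '[[0.1,0.05,0.4,0,0,0,3],[0,0,0.3,0,0,0,3],[0,0,0.2,0,0,0,3],[0,0,0,0,0,0,3],[0,0,0,0,0,0,3]]'
```

```text
clock: 7.8
tcp_pos: [0.472, -0.1957, 0.0611]
orientation: [-0.0, 1.0, -0.001, -0.0]
wrist_force: [-0.1, -0.3, -0.5]
finger_gap: 0.0364
```

```bash
python3 -m inch '[[0,0,0.2,0,0,0,3],[0,0,0.1,0,0,0,3],[0,0,0,0,0,0,3],[0,0,0,0,0,0,3]]'
```

```text
clock: 8.2
tcp_pos: [0.4721, -0.1958, 0.0582]
orientation: [0.0, 1.0, -0.001, -0.0]
wrist_force: [0.1, -0.2, -0.9]
finger_gap: 0.0366
```

```bash
python3 -m inch '[[0,0,0.15,0,0,0,3],[0,0,0.15,0,0,0,3],[0,0,0,0,0,0,3],[0,0,0,0,0,0,3]]'
python3 - <<'E'
from h import *
s=get_state();print(s["tcp_pos"],s["wrist_force"])
p=vision.read_camera("side")
dx,dy,dz=0.9,-3.8,0  # side-cam offset
px,py=472.4,-196.1
lx,ly,lb=472.6,-195.6,57
over(p,[(circ(px+dx,py+dy,65,16),(0,255,0)),(circ(px+dx,py+dy,5,23),(0,255,0)),(circ(lx+dx,ly+dy,lb+16,19),(0,0,255)),(circ(lx+dx,ly+dy,lb+8,19),(0,0,255))],"s7.png",(185,180,255,240),10)
E
```

```text
clock: 8.6
tcp_pos: [0.4724, -0.1959, 0.0561]
orientation: [0.0, 1.0, -0.001, 0.0]
wrist_force: [-2.1, 1.8, 6.7]
finger_gap: 0.0366
[ 0.4723693  -0.19585581  0.05610317] [-2.05993852  1.84571794  6.68183045]
```

View pics/s7.png

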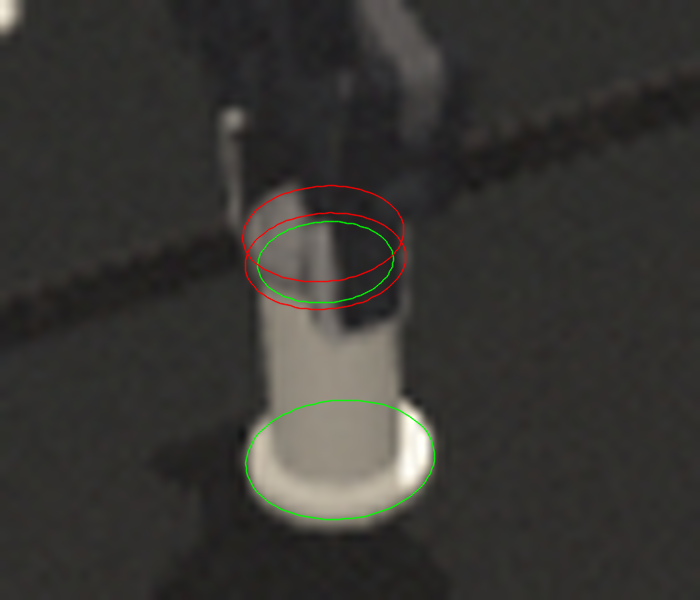

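The lid plate sits on the rim at about (325,265), with 6.7 N of contact at the expected height. I'll release and back off.

```bash
python3 -m inch '[[0,0,-0.1,0,0,0,4.6],[0,0,0,0,0,0,5],[0,0,0,0,0,0,5],[0,0,-1.5,0,0,0,5],[0,0,-3,0,0,0,5]]'
python3 -m inch '[[3,2.6,-2,0,0,0,6],[3,2.6,0,0,0,0,6],[3,2.6,0,0,0,0,6],[3,2.6,0,0,0,0,6],[0,0,0,0,0,0,6]]'
python3 - <<'E'
from h import *
s=get_state();print(s["tcp_pos"])
p=vision.read_camera("side")
px,py=472.9,-199.8
over(p,[],"s8.png",(150,140,350,270),4)
for c in("top","side"):
  p=vision.read_camera(c); C=cloud(p)*1000
  for l,h in(("lid_round_small",73),("lid_square",48),("lid_round_large",32)):
    for r in silhouettes(p,l)[:1]:
        T=C[r["mask"]&(p["depth"]>0)]; T=T[abs(T[:,2]-h)<5]
        if len(T)<10: continue
        rc=cv2.minAreaRect(T[:,:2].astype(np.float32)); print(c,l,r["confidence"],np.round(rc[0],1),np.round(rc[1],1),round(rc[2],1),np.median(T[:,2]))
E
```

```text
clock: 9.15
tcp_pos: [0.4702, -0.1946, 0.0994]
orientation: [-0.001, 1.0, -0.001, -0.002]
wrist_force: [0.5, -0.1, 0.4]
finger_gap: 0.0501
clock: 9.65
tcp_pos: [0.595, -0.3034, 0.1195]
orientation: [0.001, 1.0, -0.002, 0.001]
wrist_force: [-1.0, 0.1, 0.1]
finger_gap: 0.0601
[ 0.59496218 -0.30343959  0.11946163]
side lid_round_small 0.4 [449.9  28.8] [43.9 47.1] 34.1 71.48118887858723
side lid_square 0.73 [ 600.7 -303.9] [46.4 42.4] 58.4 48.54956415653749
side lid_round_large 0.48 [ 594.1 -308.3] [46.8 62.9] 48.6 32.182776182574926
```

View pics/s8.png

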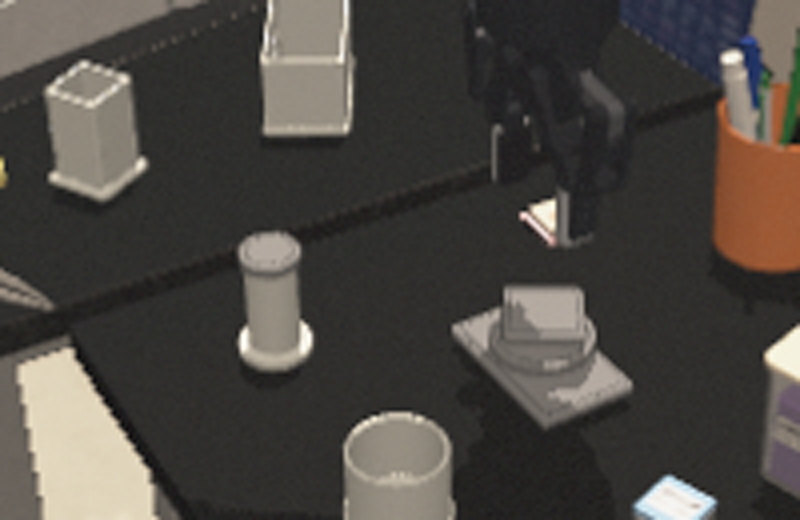

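The small lid is home at (270,250) in the closeup. Next I'll turn the hand for the square lid (sides at 58.7°, jaw axis at -31°).

```bash
python3 -m inch '[[0,0,0,0,0,-8.4,6.2],[0,0,0,0,0,-8.4,6.2],[0,0,0,0,0,-8.4,6.2],[0,0,0,0,0,-8.4,6.2],[0,0,0,0,0,-8.4,6.2]]'
python3 -m inch '[[0,0,0,0,0,-8.4,6.2],[0,0,0,0,0,-8.3,6.2],[0,0,0,0,0,0,6.2],[0,0,0,0,0,0,6.2],[0,0,0,0,0,0,6.2]]'
cat >> h.py <<'E'
def go(x,y,z,psi=None):
    "needed shift in tool axes, cm, (assumes ~vertical tool) to reach target in mm"
    s=get_state(); w,a,b,c=s["orientation"]; from scipy.spatial.transform import Rotation as R
    M=R.from_quat([a,b,c,w]).as_matrix(); d=(np.array([x,y,z])/1000-s["tcp_pos"])*100
    ps=np.degrees(np.arctan2(M[1,0],M[0,0])); print("t",s["clock"],"tcp",(s["tcp_pos"]*1000).round(1),"psi",ps.round(2),"tiltdeg",np.degrees(np.arccos(-M[2,2])).round(2),"gap",s["finger_gap"]*1000,"F",s["wrist_force"].round(1))
    print("shift tool cm",(M.T@d).round(2), "rz", None if psi is None else round(ps-psi,2))
E
python3 -c "
from h import *
go(600.8,-298.4,60,58.7)"
```

```text
clock: 10.6
tcp_pos: [0.5917, -0.2996, 0.1218]
orientation: [0.0, 0.933, 0.36, 0.0]
wrist_force: [-0.1, -0.2, -0.5]
finger_gap: 0.0618
clock: 11.1
tcp_pos: [0.5919, -0.2999, 0.1215]
orientation: [0.0, 0.873, 0.488, 0.0]
wrist_force: [-0.2, 0.9, -1.3]
finger_gap: 0.0619
t 11.1 tcp [ 591.9 -299.9  121.5] psi 58.46 tiltdeg 0.02 gap 61.87024510261936 F [-0.2  0.9 -1.3]
shift tool cm [0.59 0.68 6.15] rz -0.24
```

```bash
python3 -m inch '[[0.6,0.7,2,0,0,0,6.2],[0,0,3,0,0,0,6.2],[0,0,1,0,0,0,6.2],[0,0,0,0,0,0,6.2],[0,0,0,0,0,0,6.2]]'
python3 - <<'E'
from h import *
go(600.8,-298.4,34,58.7)
p=vision.read_camera("side"); over(p,[],"s9.png",(240,160,340,250),7)
E
```

```text
clock: 11.6
tcp_pos: [0.6012, -0.2987, 0.0619]
orientation: [0.0, 0.872, 0.489, 0.0]
wrist_force: [0.3, 0.6, 0.9]
finger_gap: 0.062
t 11.6 tcp [ 601.2 -298.7   61.9] psi 58.56 tiltdeg 0.02 gap 61.96096620017644 F [0.3 0.6 0.9]
shift tool cm [ 0.01 -0.05  2.79] rz -0.14
```

View pics/s9.png

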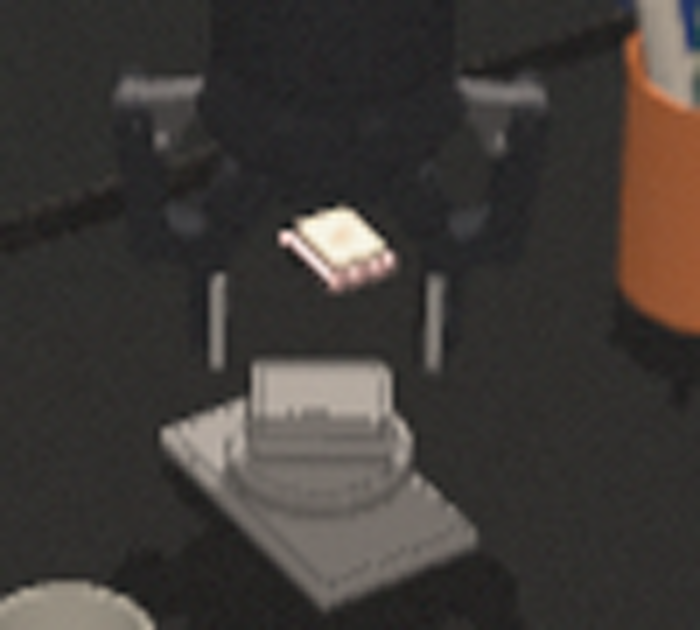

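The jaws (tips at 218 and 434) straddle the square lid (250–390). They are centred within about 1 mm, and the sides line up with the view. I'll go down and pinch.

```bash
python3 -m inch '[[0,0,1.5,0,0,0,6],[0,0,1.3,0,0,0,5.8],[0,0,0,0,0,0,4.4],[0,0,0,0,0,0,4],[0,0,0,0,0,0,4]]' 30
python3 -m inch '[[0,0,0,0,0,0,4],[0,0,-1,0,0,0,4],[0,0,-2,0,0,0,4],[0,0,-3,0,0,0,4],[0,0,-3,0,0,0,4]]'
python3 - <<'E'
from h import *
go(449.4,33.9,130,30)
p=vision.read_camera("side"); over(p,[],"s10.png",(240,120,340,250),6)
E
```

```text
clock: 12.15
tcp_pos: [0.6013, -0.2987, 0.0339]
orientation: [0.0, 0.872, 0.489, 0.0]
wrist_force: [0.1, 0.6, -0.6]
finger_gap: 0.0471
clock: 12.65
tcp_pos: [0.6008, -0.2983, 0.1248]
orientation: [-0.0, 0.872, 0.489, -0.0]
wrist_force: [0.6, -0.2, -0.2]
finger_gap: 0.0473
t 12.65 tcp [ 600.8 -298.3  124.8] psi 58.6 tiltdeg 0.02 gap 47.330055034274544 F [ 0.6 -0.2 -0.2]
shift tool cm [ 20.47 -30.23  -0.52] rz 28.6
```

View pics/s10.png

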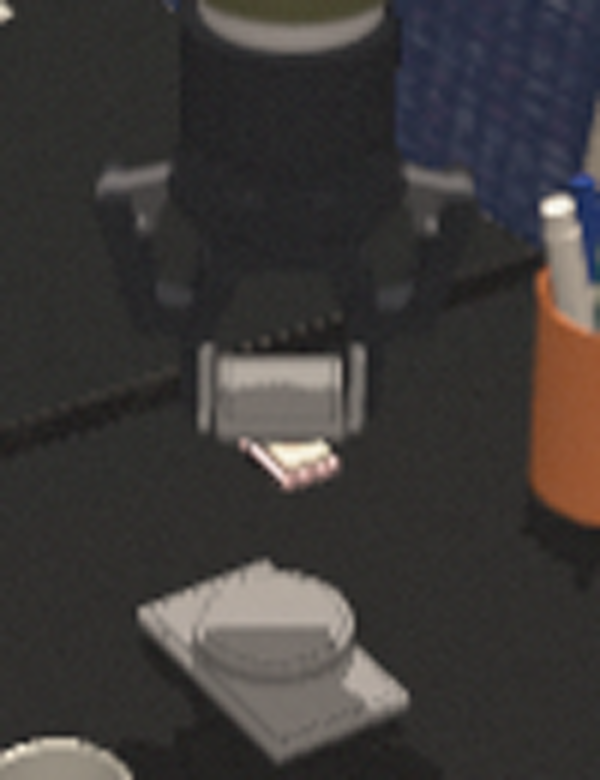

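```bash
python3 -m inch '[[0,0,0,0,0,7.2,4],[0,0,0,0,0,7.2,4],[0,0,0,0,0,7.1,4],[0,0,0,0,0,7.1,4],[0,0,0,0,0,0,4]]'
python3 -m inch '[[0.4,-4.5,0,0,0,0,4],[0.4,-4.5,0,0,0,0,4],[0.4,-4.5,0,0,0,0,4],[0.4,-4.5,0,0,0,0,4],[0.4,-4.5,0,0,0,0,4]]'
python3 -m inch '[[0.5,-4.5,0,0,0,0,4],[0.5,-4.5,0,0,0,0,4],[0.5,-4,0,0,0,0,4],[0,0,0,0,0,0,4],[0,0,0,0,0,0,4]]'
python3 -c "
from h import *
go(449.4,33.9,90,30)"
```

```text
clock: 13.2
tcp_pos: [0.6012, -0.2986, 0.1242]
orientation: [0.0, 0.966, 0.259, 0.0]
wrist_force: [0.3, 0.1, -0.6]
finger_gap: 0.0473
clock: 13.7
tcp_pos: [0.5051, -0.0923, 0.1239]
orientation: [0.0, 0.966, 0.26, 0.001]
wrist_force: [0.0, 0.5, -0.4]
finger_gap: 0.0471
clock: 14.2
tcp_pos: [0.4541, 0.0271, 0.124]
orientation: [0.001, 0.965, 0.261, 0.001]
wrist_force: [1.3, -0.2, -1.3]
finger_gap: 0.0469
t 14.2 tcp [454.1  27.1 124. ] psi 30.26 tiltdeg 0.11 gap 46.94100596779083 F [ 1.3 -0.2 -1.3]
shift tool cm [-0.07 -0.83  3.4 ] rz 0.26
```

```bash
python3 -m inch '[[-0.1,-0.8,1,0,0,0.2,4],[0,0,1.5,0,0,0,4],[0,0,0.9,0,0,0,4],[0,0,0,0,0,0,4],[0,0,0,0,0,0,4]]'
python3 - <<'E'
from h import *
go(449.4,33.9,76,30)
p=vision.read_camera("side")
dx,dy=.9,-3.8; px,py,lx,ly,lb=449.4,33.9,449.4,33.9,88
over(p,[(rect(px+dx-1,py+dy,75,42,42,30),(0,255,0)),(rect(px+dx-1,py+dy,5,50,50,30),(0,255,0)),(rect(lx+dx,ly+dy,lb+16,48,48,30),(0,0,255)),(rect(lx+dx,ly+dy,lb+8,48,48,30),(0,0,255))],"s11.png",(130,120,220,200),8)
E
```

```text
clock: 14.7
tcp_pos: [0.449, 0.0324, 0.0889]
orientation: [-0.0, 0.966, 0.257, -0.0]
wrist_force: [0.1, 0.2, -0.5]
finger_gap: 0.0475
t 14.7 tcp [449.   32.4  88.9] psi 29.74 tiltdeg 0.05 gap 47.45052950904184 F [ 0.1  0.2 -0.5]
shift tool cm [ 0.11 -0.11  1.29] rz -0.26
```

View pics/s11.png

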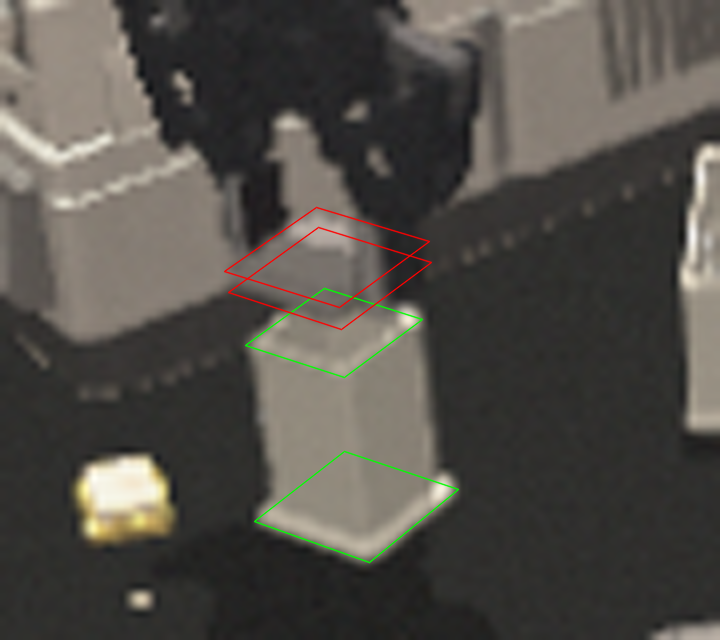

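```bash
python3 -m inch '[[0.1,-0.1,0.6,0,0,-0.2,4],[0,0,0.5,0,0,0,4],[0,0,0.3,0,0,0,4],[0,0,0,0,0,0,4],[0,0,0,0,0,0,4]]'
python3 -c "
from h import *
go(449.4,33.9,69,30)"
```

```text
clock: 15.25
tcp_pos: [0.4493, 0.0343, 0.0752]
orientation: [0.0, 0.966, 0.259, -0.0]
wrist_force: [-0.3, -0.2, -0.7]
finger_gap: 0.0471
t 15.25 tcp [449.3  34.3  75.2] psi 30.0 tiltdeg 0.01 gap 47.089490220739 F [-0.3 -0.2 -0.7]
shift tool cm [-0.01  0.04  0.62] rz 0.0
```

```bash
python3 -m inch '[[0,0,0.3,0,0,0,4],[0,0,0.2,0,0,0,4],[0,0,0,0,0,0,4],[0,0,0,0,0,0,4]]'
python3 -c "
from h import *
go(449.4,33.9,69,30)
p=vision.read_camera('side')
over(p,[],'s12.png',(130,120,220,200),8)"
```

```text
clock: 15.65
tcp_pos: [0.4493, 0.0342, 0.0702]
orientation: [0.0, 0.966, 0.259, -0.0]
wrist_force: [0.2, 0.1, -2.4]
finger_gap: 0.0473
t 15.65 tcp [449.3  34.2  70.2] psi 29.99 tiltdeg 0.01 gap 47.31171067351327 F [ 0.2  0.1 -2.4]
shift tool cm [-0.01  0.04  0.12] rz -0.01
```

View pics/s12.png

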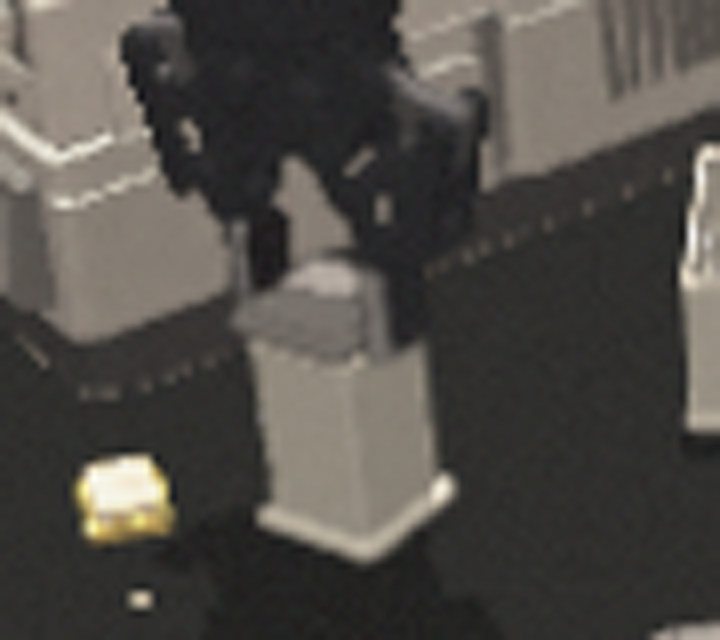

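The lid plate is just above the rim and aligned. I'll lower the last 2 to 3 mm to contact.

```bash
python3 -m inch '[[0,0,0.15,0,0,0,4],[0,0,0.1,0,0,0,4],[0,0,0,0,0,0,4],[0,0,0,0,0,0,4]]'
```

```text
clock: 16.1
tcp_pos: [0.4493, 0.0342, 0.0677]
orientation: [0.0, 0.966, 0.259, -0.0]
wrist_force: [-0.7, 0.4, -0.9]
finger_gap: 0.0475
```

```bash
python3 -m inch '[[0,0,0.15,0,0,0,4],[0,0,0,0,0,0,4],[0,0,0,0,0,0,4]]'
```

```text
clock: 16.4
tcp_pos: [0.4496, 0.0343, 0.0669]
orientation: [0.0, 0.966, 0.259, 0.0]
wrist_force: [-2.6, -0.1, 6.3]
finger_gap: 0.0475
```

```bash
python3 -m inch '[[0,0,-0.1,0,0,0,5.6],[0,0,0,0,0,0,6],[0,0,0,0,0,0,6],[0,0,-1.5,0,0,0,6],[0,0,-4,0,0,0,6]]'
python3 -m inch '[[-0.4,4.5,-1,0,0,0,7],[-0.5,4.6,0,0,0,0,8],[-0.5,4.6,0,0,0,0,8],[-0.5,4.6,0,0,0,0,8],[0,0,0,0,0,0,8]]'
python3 - <<'E'
from h import *
p=vision.read_camera('side')
over(p,[],'s13.png',(120,100,320,250),4)
for c in("top","side"):
  p=vision.read_camera(c); C=cloud(p)*1000
  for l,h in(("lid_round_small",73),("pot_round_small",63),("lid_square",83),("lid_round_large",32),("lid_oblong",16),("pot_round_large",50)):
    for r in silhouettes(p,l)[:2]:
        T=C[r["mask"]&(p["depth"]>0)]; T=T[abs(T[:,2]-h)<5]
        if len(T)<10: continue
        rc=cv2.minAreaRect(T[:,:2].astype(np.float32)); ce=cv2.minEnclosingCircle(T[:,:2].astype(np.float32))
        print(c,l,r["confidence"],np.round(rc[0],1),np.round(rc[1],1),round(rc[2],1),np.median(T[:,2]),"circ",np.round(ce[0],1),round(ce[1],1))
go(601,-299,50,90)
E
```

```text
clock: 16.9
tcp_pos: [0.4464, 0.0345, 0.1198]
orientation: [-0.001, 0.966, 0.259, -0.004]
wrist_force: [0.7, 0.8, -0.0]
finger_gap: 0.0601
clock: 17.4
tcp_pos: [0.5271, -0.139, 0.1321]
orientation: [0.002, 0.967, 0.256, 0.001]
wrist_force: [-1.8, 0.2, -0.1]
finger_gap: 0.0797
top lid_round_small 0.51 [ 476.4 -194.5] [33.  35.7] 45.8 73.8282127214236 circ [ 475.7 -194.6] 18.5
top lid_round_large 0.89 [ 600.1 -298.8] [62.5 60.7] 0.6 32.96191939693871 circ [ 600.6 -298.9] 31.8
top lid_oblong 0.84 [ 600.  -297.9] [ 63.9 101.8] 0.7 16.832253251752192 circ [ 600.9 -298.9] 57.6
top pot_round_large 0.67 [ 467.2 -361.6] [55.8 55.8] 47.3 50.53935915971175 circ [ 467.4 -362.2] 29.1
side lid_round_small 0.44 [ 473.8 -198.1] [34.5 33.4] 31.6 73.58369501325996 circ [ 475.6 -199.3] 19.2
side pot_round_small 0.92 [ 466.  -209.1] [ 3.4 19.7] 47.5 60.676827508847396 circ [ 465.9 -209.2] 9.9
side lid_square 0.57 [448.   29.9] [50.6 49.8] 26.1 81.95171458378226 circ [447.4  30.6] 32.1
side lid_round_large 0.78 [ 598.4 -302.8] [61.  63.4] 21.7 32.46284061656735 circ [ 600.5 -302. ] 33.8
side lid_round_large 0.5 [619.8  46.2] [105.7  53.5] 60.7 31.79709367797623 circ [620.5  46.1] 54.8
side pot_round_large 0.81 [ 467.4 -364.6] [57.4 59.1] 3.4 49.26005325106186 circ [ 469.3 -365.8] 31.1
t 18.15 tcp [ 524.4 -133.6  132.3] psi 30.01 tiltdeg 0.01 gap 80.05161056726259 F [-0.2 -0.5  0. ]
shift tool cm [-1.64 18.15  8.24] rz -59.99
```

View pics/s13.png

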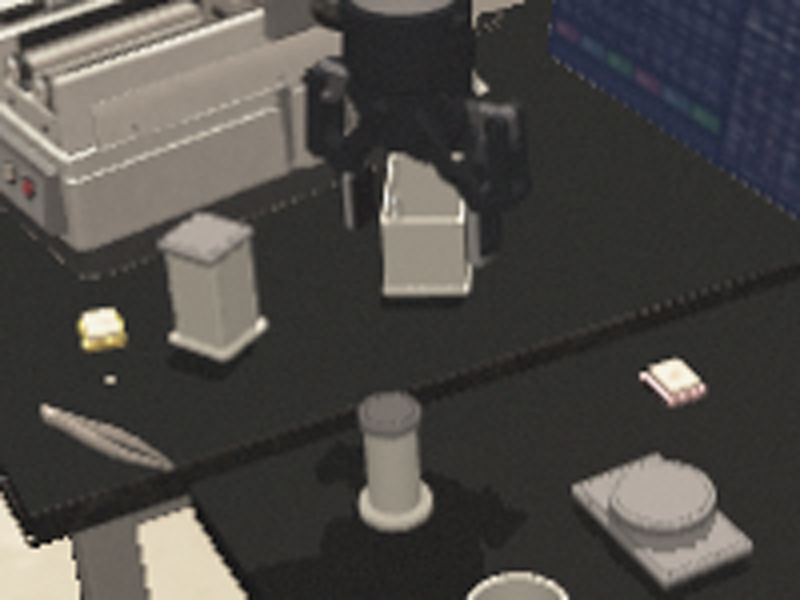

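Both placed lids sit flat and centred, square at (205,238) and small round at (390,412). Next is the large round lid, with the jaws along world x (psi 90).

```bash
python3 -m inch '[[-0.4,4.5,0,0,0,-8.5,8],[0.3,4.5,0,0,0,-8.5,8],[0,0,0,0,0,-8.5,8],[0,0,0,0,0,-8.5,8],[0,0,0,0,0,-8.5,8]]'
python3 -m inch '[[0,0,0,0,0,-8.5,8],[0,0,0,0,0,-8.5,8],[0,0,0,0,0,-0.5,8],[0,0,0,0,0,0,8]]'
python3 -c "
from h import *
go(599.7,-299,50,90)"
```

```text
clock: 18.65
tcp_pos: [0.5738, -0.2085, 0.1317]
orientation: [-0.0, 0.805, 0.593, -0.0]
wrist_force: [0.0, 0.0, 0.7]
finger_gap: 0.0798
clock: 19.05
tcp_pos: [0.5738, -0.2081, 0.1322]
orientation: [0.0, 0.708, 0.706, -0.0]
wrist_force: [0.1, -0.3, -0.8]
finger_gap: 0.0803
t 19.05 tcp [ 573.8 -208.1  132.2] psi 89.81 tiltdeg 0.0 gap 80.25687546525882 F [ 0.1 -0.3 -0.8]
shift tool cm [-9.08  2.63  8.22] rz -0.19
```

```bash
python3 -m inch '[[-4.5,1.3,0,0,0,0,8],[-4.6,1.3,0,0,0,-0.2,8],[0,0,4,0,0,0,7.6],[0,0,3,0,0,0,7.6],[0,0,0,0,0,0,7.6]]'
python3 -m inch '[[0,0,0,0,0,0,7.6],[0,0,0,0,0,0,7.6]]'
python3 -c "
from h import *
go(599.7,-299,14,90)
p=vision.read_camera('side')
over(p,[],'s14.png',(230,150,350,260),6)"
```

```text
clock: 19.55
tcp_pos: [0.5964, -0.2975, 0.057]
orientation: [-0.005, 0.707, 0.707, -0.001]
wrist_force: [-1.4, -0.8, -0.1]
finger_gap: 0.076
clock: 19.75
tcp_pos: [0.6009, -0.2995, 0.0644]
orientation: [0.001, 0.706, 0.708, 0.0]
wrist_force: [0.0, 0.2, 1.0]
finger_gap: 0.0759
t 19.75 tcp [ 600.9 -299.5   64.4] psi 90.17 tiltdeg 0.17 gap 75.88218073772171 F [0.  0.2 1. ]
shift tool cm [ 0.06 -0.14  5.04] rz 0.17
```

View pics/s14.png

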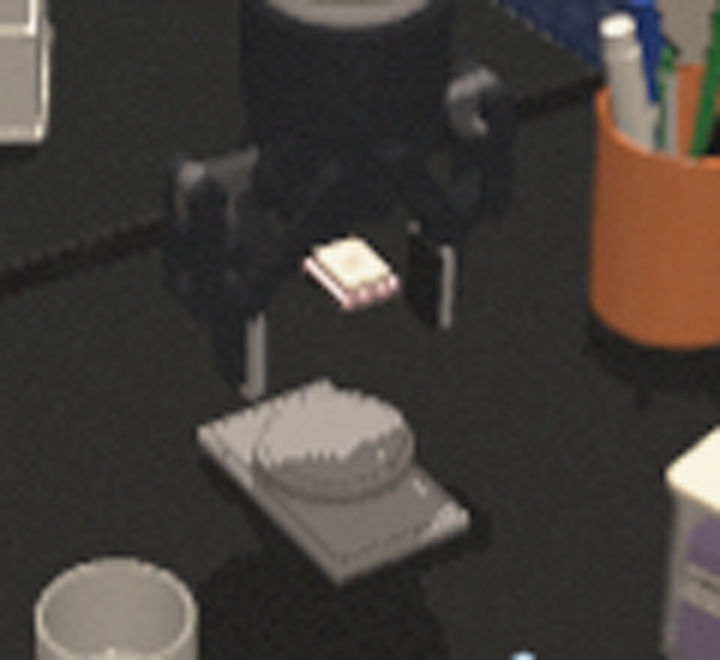

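The jaws straddle the large lid with their tips at about (255,390) and (445,325). I'll descend.

```bash
python3 -m inch '[[0,-0.1,1.5,0,0,0.2,7.6],[0,0,1.5,0,0,0,7.6],[0,0,1.2,0,0,0,7.6],[0,0,0.8,0,0,0,7.6],[0,0,0,0,0,0,7.6]]'
python3 -m inch '[[0,0,0,0,0,0,6],[0,0,0,0,0,0,5.8],[0,0,0,0,0,0,5.8],[0,0,0,0,0,0,5.8]]' 30
python3 -c "
from h import *
go(599.7,-299,14,90)"
python3 -m inch '[[0,0,-0.5,0,0,0,5.8],[0,0,-1.5,0,0,0,5.8],[0,0,-2,0,0,0,5.8],[0,0,-2,0,0,0,5.8],[0,0,-2,0,0,0,5.8]]'
python3 -c "
from h import *
go(467,-362.2,92,90)
p=vision.read_camera('side')
over(p,[],'s15.png',(230,150,350,260),6)"
```

```text
clock: 20.3
tcp_pos: [0.5984, -0.2987, 0.0116]
orientation: [-0.001, 0.707, 0.707, -0.0]
wrist_force: [-0.3, 0.4, -0.4]
finger_gap: 0.0763
clock: 20.7
tcp_pos: [0.5993, -0.2995, 0.0131]
orientation: [0.001, 0.707, 0.707, 0.0]
wrist_force: [0.2, 0.3, 3.2]
finger_gap: 0.0621
t 20.7 tcp [ 599.3 -299.5   13.1] psi 89.99 tiltdeg 0.09 gap 62.100937146825665 F [0.2 0.3 3.2]
shift tool cm [ 0.05  0.04 -0.09] rz -0.01
clock: 21.2
tcp_pos: [0.5989, -0.2991, 0.0941]
orientation: [0.0, 0.707, 0.707, 0.0]
wrist_force: [-0.3, 0.3, -0.3]
finger_gap: 0.0623
t 21.2 tcp [ 598.9 -299.1   94.1] psi 90.0 tiltdeg 0.04 gap 62.282075224043 F [-0.3  0.3 -0.3]
shift tool cm [ -6.31 -13.19   0.21] rz -0.0
```

View pics/s15.png

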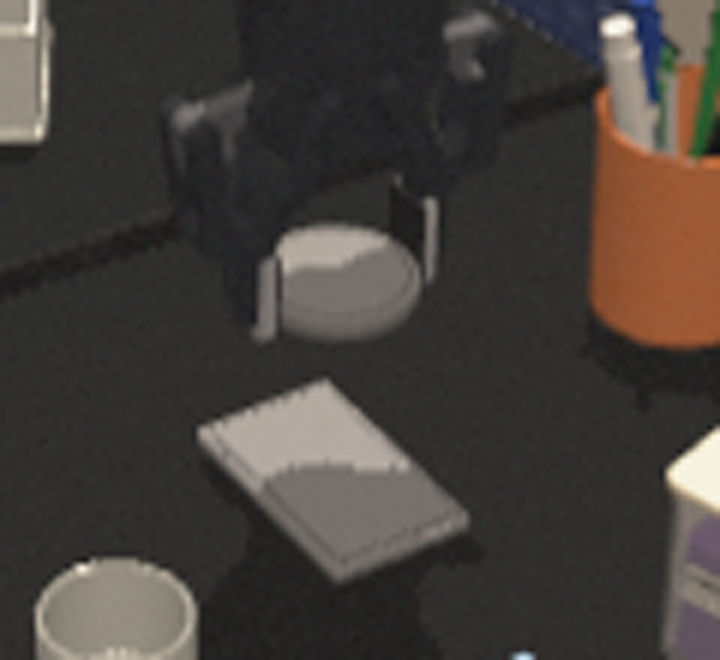

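Run:
```python
from h import *
p=vision.read_camera("side");C=cloud(p)*1000
s=get_state();t=s["tcp_pos"]*1000;print(t)
for r in silhouettes(p,"lid_round_large")[:2]:
    T=C[r["mask"]&(p["depth"]>0)]; print(r["confidence"],r["location"],len(T),np.percentile(T,[2,50,98],axis=0).round(1).tolist())
    T=T[T[:,2]>np.percentile(T[:,2],97)-6]; print(cv2.minEnclosingCircle(T[:,:2].astype(np.float32)), T[:,0].max())
for b in(0,2,4):
  over(p,[(circ(t[0]+.9,t[1]-3.8,t[2]+b+16,32),(0,0,255)),(circ(t[0]+.9,t[1]-3.8,t[2]+b+8,32),(0,255,0))],"s16_%d.png"%b,(250,170,320,220),10)
```

```text
[ 600.85664405 -300.43861009   96.74975014]
0.95 [289.2, 192.6] 382 [[574.3, -333.8, 0.8], [602.4, -308.6, 117.6], [693.9, -209.0, 120.0]]
((602.4093627929688, -305.1311340332031), 34.4644889831543) 634.9669058965317
```

View pics/s16_2.png

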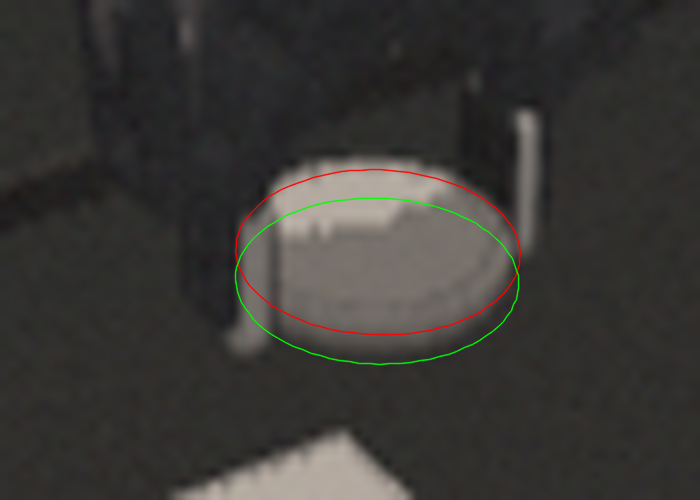

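```bash
python3 -m inch '[[-1.5,-3.4,0,0,0,0,5.8],[-1.5,-3.4,0,0,0,0,5.8],[-1.5,-3.4,0,0,0,0,5.8],[-1.5,-3.2,0,0,0,0,5.8],[0,0,0,0,0,0,5.8]]'
python3 -m inch '[[0,0,0,0,0,0,5.8],[0,0,1,0,0,0,5.8],[0,0,1,0,0,0,5.8],[0,0,0,0,0,0,5.8],[0,0,0,0,0,0,5.8]]'
python3 - <<'E'
from h import *
go(467,-361.7,50,90)
p=vision.read_camera("side")
s=get_state();t=s["tcp_pos"]*1000
dx,dy=.9,-3.8
over(p,[(circ(467+dx,-361.7+dy,50,29),(255,255,0)),(circ(467+dx,-361.7+dy,5,31),(255,255,0)),(circ(t[0]+dx,t[1]+dy,t[2]+3+16,32),(0,0,255)),(circ(t[0]+dx,t[1]+dy,t[2]+3+8,32),(0,255,0))],"s17.png",(205,200,295,290),7)
E
```

```text
clock: 21.85
tcp_pos: [0.4605, -0.3597, 0.0911]
orientation: [-0.002, 0.709, 0.706, -0.001]
wrist_force: [1.3, -0.1, -1.1]
finger_gap: 0.0626
clock: 22.35
tcp_pos: [0.4649, -0.3581, 0.0712]
orientation: [-0.001, 0.707, 0.707, -0.0]
wrist_force: [-0.3, 0.3, 0.2]
finger_gap: 0.0628
t 22.35 tcp [ 464.9 -358.1   71.2] psi 90.06 tiltdeg 0.1 gap 62.78755261735858 F [-0.3  0.3  0.2]
shift tool cm [-0.36  0.21  2.12] rz 0.06
```

View pics/s17.png

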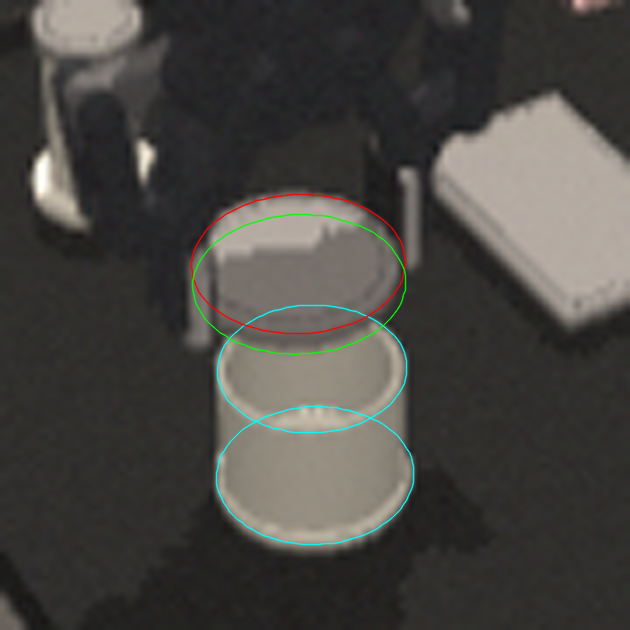

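The overlays fit both lid and pot within about 1 mm. I'll apply the shift and lower.

```bash
python3 -m inch '[[-0.4,0.2,1,0,0,0,5.8],[0,0,0.7,0,0,0,5.8],[0,0,0.5,0,0,0,5.8],[0,0,0,0,0,0,5.8],[0,0,0,0,0,0,5.8]]'
python3 -c "
from h import *
go(467,-361.7,39,90)"
```

```text
clock: 22.9
tcp_pos: [0.4665, -0.3629, 0.05]
orientation: [-0.0, 0.707, 0.707, -0.0]
wrist_force: [0.2, 0.2, -0.9]
finger_gap: 0.0627
t 22.9 tcp [ 466.5 -362.9   50. ] psi 89.99 tiltdeg 0.03 gap 62.69804099944011 F [ 0.2  0.2 -0.9]
shift tool cm [0.12 0.05 1.1 ] rz -0.01
```

```bash
python3 -m inch '[[0.1,0,0.4,0,0,0,5.8],[0,0,0.3,0,0,0,5.8],[0,0,0.2,0,0,0,5.8],[0,0,0,0,0,0,5.8],[0,0,0,0,0,0,5.8]]'
python3 -m inch '[[0,0,0.2,0,0,0,5.8],[0,0,0,0,0,0,5.8],[0,0,0,0,0,0,5.8]]'
python3 -c "
from h import *
go(467,-361.7,39,90)
p=vision.read_camera('side')
over(p,[],'s18.png',(205,200,295,290),7)"
```

```text
clock: 23.4
tcp_pos: [0.4668, -0.362, 0.0412]
orientation: [0.0, 0.707, 0.707, -0.0]
wrist_force: [-0.9, -0.7, -0.1]
finger_gap: 0.0626
clock: 23.7
tcp_pos: [0.4667, -0.3621, 0.0392]
orientation: [0.0, 0.707, 0.707, -0.0]
wrist_force: [0.1, 0.6, -0.6]
finger_gap: 0.0626
t 23.7 tcp [ 466.7 -362.1   39.2] psi 89.99 tiltdeg 0.0 gap 62.56140387240035 F [ 0.1  0.6 -0.6]
shift tool cm [0.04 0.03 0.02] rz -0.01
```

View pics/s18.png

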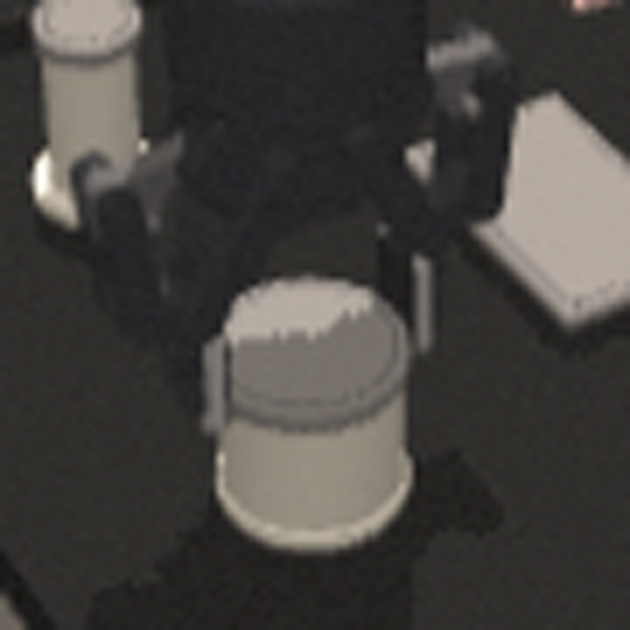

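Centred, with the plate just above the rim. A little further down.

```bash
python3 -m inch '[[0,0,0.15,0,0,0,5.8],[0,0,0.1,0,0,0,5.8],[0,0,0,0,0,0,5.8],[0,0,0,0,0,0,5.8]]'
```

```text
clock: 24.15
tcp_pos: [0.4669, -0.3622, 0.039]
orientation: [0.001, 0.707, 0.707, -0.0]
wrist_force: [-3.9, 3.3, 14.5]
finger_gap: 0.0624
```

```bash
python3 -m inch '[[0,0,-0.2,0,0,0,7],[0,0,0,0,0,0,7.4],[0,0,0,0,0,0,7.4],[0,0,-1.5,0,0,0,7.4],[0,0,-4,0,0,0,7.6]]'
python3 -m inch '[[1.6,3.3,0,0,0,0,7.6],[1.6,3.3,0,0,0,0,7.6],[1.6,3.3,0,0,0,0,7.6],[1.6,3.3,0,0,0,-0.9,7.6],[0,0,0,0,0,0,7.6]]'
python3 - <<'E'
from h import *
for c in("side",):
  p=vision.read_camera(c); C=cloud(p)*1000
  over(p,[],'s19.png',(190,120,350,270),5)
  for l,h in(("lid_round_large",58),("lid_oblong",16)):
    for r in silhouettes(p,l)[:1]:
        T=C[r["mask"]&(p["depth"]>0)]; T=T[abs(T[:,2]-h)<5]
        if len(T)<10: continue
        rc=cv2.minAreaRect(T[:,:2].astype(np.float32)); ce=cv2.minEnclosingCircle(T[:,:2].astype(np.float32))
        print(c,l,r["confidence"],np.round(rc[0],1),np.round(rc[1],1),round(rc[2],1),np.median(T[:,2]),"circ",np.round(ce[0],1),round(ce[1],1))
go(600,-299,50,91)
E
```

```text
clock: 24.65
tcp_pos: [0.4644, -0.3597, 0.0901]
orientation: [-0.004, 0.707, 0.707, 0.0]
wrist_force: [0.0, -0.3, -0.4]
finger_gap: 0.0762
clock: 25.15
tcp_pos: [0.6024, -0.2958, 0.093]
orientation: [0.001, 0.7, 0.714, 0.001]
wrist_force: [0.0, -1.0, 0.6]
finger_gap: 0.0759
side lid_round_large 0.97 [ 466.8 -365.3] [64.9 61.2] 77.1 58.512991201468694 circ [ 465.5 -364.3] 33.5
side lid_oblong 0.69 [ 599.6 -302.3] [ 66.5 104.9] 2.1 16.676962136845 circ [ 597.2 -303.8] 57.3
t 25.3 tcp [ 598.2 -297.8   93. ] psi 90.91 tiltdeg 0.09 gap 76.4098850856375 F [-0.4  0.5  0.2]
shift tool cm [-0.12  0.19  4.3 ] rz -0.09
```

View pics/s19.png

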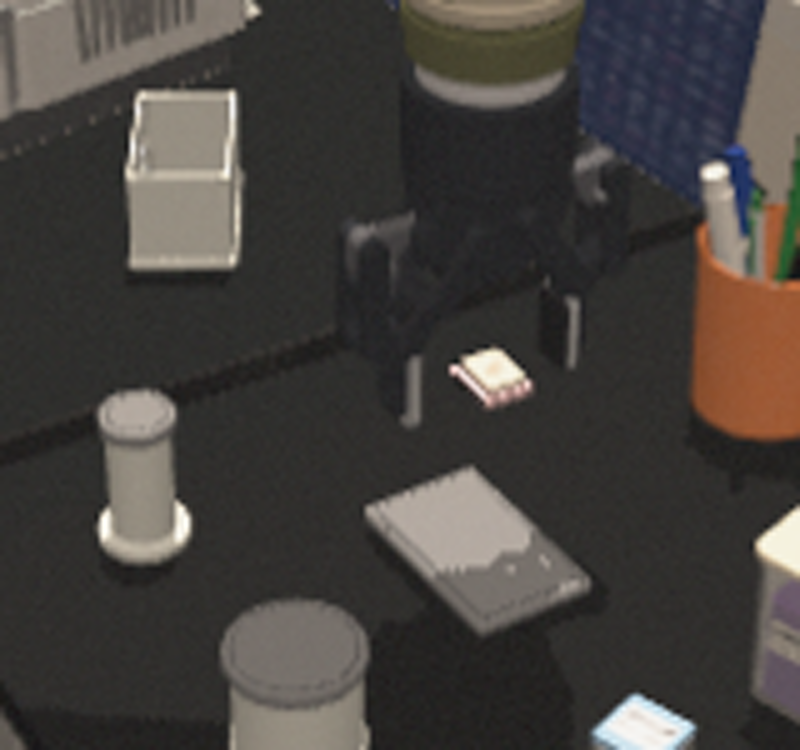

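The large lid is home. Next is the oblong, the last one.

```bash
python3 -m inch '[[0,0.15,3,0,0,0,7.6],[0,0,2.5,0,0,0,7.6],[0,0,1.5,0,0,0,7.6],[0,0,0,0,0,0,7.6],[0,0,0,0,0,0,7.6]]'
python3 -c "
from h import *
go(600,-298.7,-1,91)"
```

```text
clock: 25.8
tcp_pos: [0.5993, -0.2988, 0.024]
orientation: [-0.0, 0.702, 0.712, -0.0]
wrist_force: [0.6, 0.5, -0.4]
finger_gap: 0.0761
t 25.8 tcp [ 599.3 -298.8   24. ] psi 90.81 tiltdeg 0.04 gap 76.13065690956886 F [ 0.6  0.5 -0.4]
shift tool cm [0.01 0.08 2.5 ] rz -0.19
```

```bash
python3 -m inch '[[0,0.08,1.2,0,0,-0.2,7.6],[0,0,0.8,0,0,0,7.6],[0,0,0.4,0,0,0,7.6],[0,0,0,0,0,0,7.6],[0,0,0,0,0,0,7.6]]'
python3 -m inch '[[0,0,0,0,0,0,6.2],[0,0,0,0,0,0,5.8],[0,0,0,0,0,0,5.8],[0,0,0,0,0,0,5.8],[0,0,0,0,0,0,5.8]]' 50
python3 -c "
from h import *
go(600,-298.7,-1,91)
p=vision.read_camera('side')
over(p,[],'s20.png',(240,150,340,250),7)"
```

```text
clock: 26.3
tcp_pos: [0.6011, -0.298, -0.0003]
orientation: [-0.0, 0.7, 0.714, -0.0]
wrist_force: [1.0, 0.3, 0.3]
finger_gap: 0.0759
clock: 26.8
tcp_pos: [0.6016, -0.2983, 0.0006]
orientation: [0.001, 0.7, 0.714, 0.0]
wrist_force: [-0.9, 0.7, 5.5]
finger_gap: 0.0626
t 26.8 tcp [ 6.016e+02 -2.983e+02  6.000e-01] psi 91.1 tiltdeg 0.08 gap 62.609927076300934 F [-0.9  0.7  5.5]
shift tool cm [-0.04 -0.16  0.16] rz 0.1
```

View pics/s20.png

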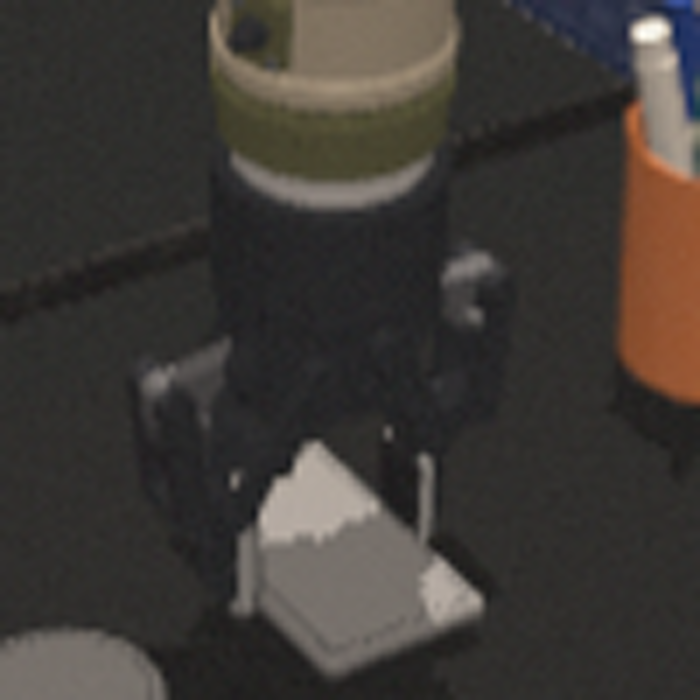

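```bash
python3 -m inch '[[0,0,-0.5,0,0,0,5.8],[0,0,-1.5,0,0,0,5.8],[0,0,-3,0,0,0,5.8],[0,0,-3,0,0,0,5.8],[0,0,-3,0,0,0,5.8]]'
python3 -m inch '[[0,0,0,0,0,7.6,5.8],[0,0,0,0,0,7.6,5.8],[0,0,0,0,0,7.6,5.8],[0,0,0,0,0,7.7,5.8],[0,0,0,0,0,0,5.8]]'
python3 - <<'E'
from h import *
go(621.2,48.7,110,60.5)
p=vision.read_camera('side')
s=get_state();t=s["tcp_pos"]*1000
over(p,[(rect(t[0]+.9,t[1]-3.8,t[2]+16,64,104,-29.5),(0,0,255))],'s21.png',(240,130,340,250),6)
E
```

```text
clock: 27.35
tcp_pos: [0.6008, -0.2978, 0.1113]
orientation: [-0.0, 0.7, 0.714, -0.0]
wrist_force: [-0.2, -0.4, -1.5]
finger_gap: 0.0626
clock: 27.85
tcp_pos: [0.601, -0.298, 0.1103]
orientation: [0.0, 0.864, 0.504, -0.0]
wrist_force: [0.4, -0.9, -2.4]
finger_gap: 0.0627
t 27.85 tcp [ 601.  -298.   110.3] psi 60.57 tiltdeg 0.0 gap 62.732258309591366 F [ 0.4 -0.9 -2.4]
shift tool cm [ 3.119e+01 -1.527e+01  3.000e-02] rz 0.07
```

View pics/s21.png

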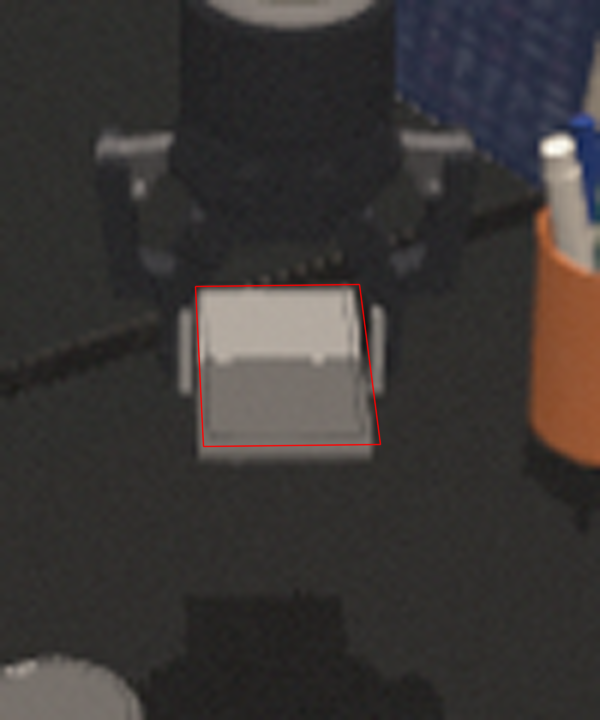

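The lid is held level at (285,370), matching the predicted outline within about 1 mm. I'll carry it over.

```bash
python3 -m inch '[[4.4,-2.2,0,0,0,0,5.8],[4.4,-2.2,0,0,0,0,5.8],[4.4,-2.2,0,0,0,0,5.8],[4.4,-2.2,0,0,0,0,5.8],[4.4,-2.2,0,0,0,0,5.8]]'
python3 -m inch '[[4.4,-2.2,0,0,0,0,5.8],[4.4,-2,0,0,0,0,5.8],[0,0,0,0,0,0,5.8],[0,0,0,0,0,0,5.8]]'
python3 -c "
from h import *
go(621.2,48.7,80,60.5)"
```

```text
clock: 28.4
tcp_pos: [0.6131, -0.0506, 0.1102]
orientation: [0.0, 0.863, 0.506, 0.0]
wrist_force: [1.6, 0.4, -2.0]
finger_gap: 0.0623
clock: 28.8
tcp_pos: [0.6198, 0.0463, 0.1099]
orientation: [0.0, 0.862, 0.507, -0.0]
wrist_force: [1.0, -0.3, -1.3]
finger_gap: 0.0622
t 28.8 tcp [619.8  46.3 109.9] psi 60.9 tiltdeg 0.03 gap 62.24909886084139 F [ 1.  -0.3 -1.3]
shift tool cm [0.28 0.01 2.99] rz 0.4
```

```bash
python3 -m inch '[[0.2,0,1,0,0,0.2,5.8],[0,0,1,0,0,0,5.8],[0,0,1,0,0,0,5.8],[0,0,0,0,0,0,5.8],[0,0,0,0,0,0,5.8]]'
python3 - <<'E'
from h import *
go(621.2,48.7,52,60.5)
p=vision.read_camera('side')
s=get_state();t=s["tcp_pos"]*1000
dx,dy=.9,-3.8
over(p,[(rect(621.2+dx,48.7+dy,60,58,98,-29.5),(0,255,0)),(rect(621.2+dx,48.7+dy,5,62,102,-29.5),(0,255,0)),(rect(t[0]+dx,t[1]+dy,t[2]+16,64,104,-29.5),(0,0,255)),(rect(t[0]+dx,t[1]+dy,t[2]+8,64,104,-29.5),(0,0,255))],'s22.png',(180,90,280,190),8)
E
```

```text
clock: 29.3
tcp_pos: [0.6203, 0.0459, 0.0789]
orientation: [-0.0, 0.865, 0.503, -0.001]
wrist_force: [0.3, 1.1, -1.8]
finger_gap: 0.0626
t 29.3 tcp [620.3  45.9  78.9] psi 60.33 tiltdeg 0.1 gap 62.59840419502834 F [ 0.3  1.1 -1.8]
shift tool cm [ 0.29 -0.06  2.69] rz -0.17
```

View pics/s22.png

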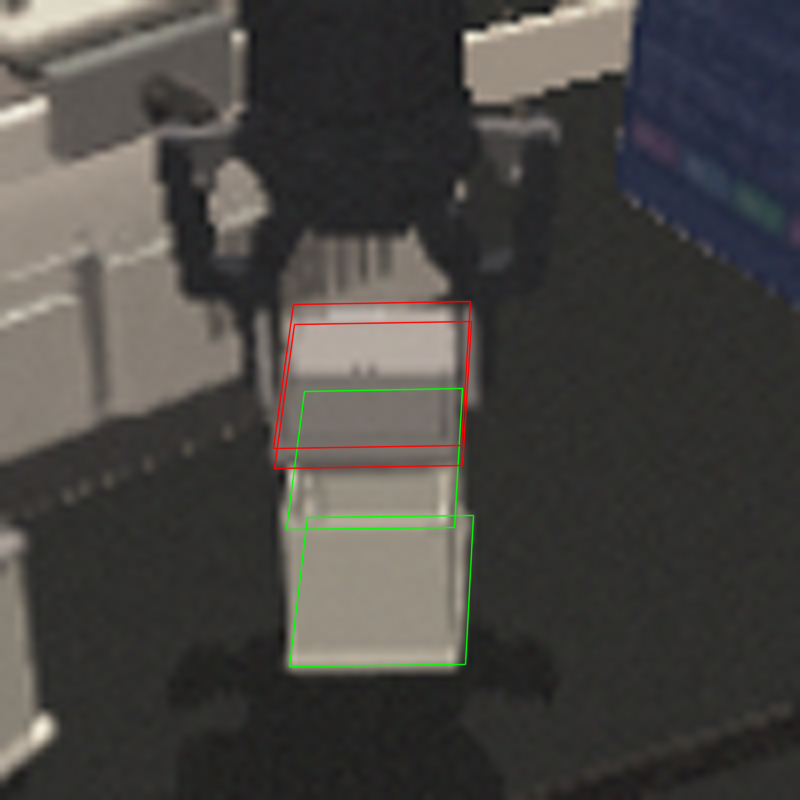

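The overlays match the lid front edge at (370,465) and the pot front rim at (370,527) within 1 mm. I'll shift 3 mm along the pot and lower.

```bash
python3 -m inch '[[0.3,0,0.6,0,0,0,5.8],[0,0,0.6,0,0,0,5.8],[0,0,0.3,0,0,0,5.8],[0,0,0,0,0,0,5.8],[0,0,0,0,0,0,5.8]]'
python3 - <<'E'
from h import *
go(621.2,48.7,52,60.5)
p=vision.read_camera('side')
s=get_state();t=s["tcp_pos"]*1000
dx,dy=.9,-3.8
over(p,[],'s23.png',(180,90,280,190),8)
E
```

```text
clock: 29.85
tcp_pos: [0.6222, 0.0493, 0.0646]
orientation: [-0.0, 0.864, 0.503, -0.0]
wrist_force: [-0.2, -0.1, -2.0]
finger_gap: 0.0624
t 29.85 tcp [622.2  49.3  64.6] psi 60.4 tiltdeg 0.02 gap 62.436812963275536 F [-0.2 -0.1 -2. ]
shift tool cm [-0.11 -0.06  1.26] rz -0.1
```

View pics/s23.png

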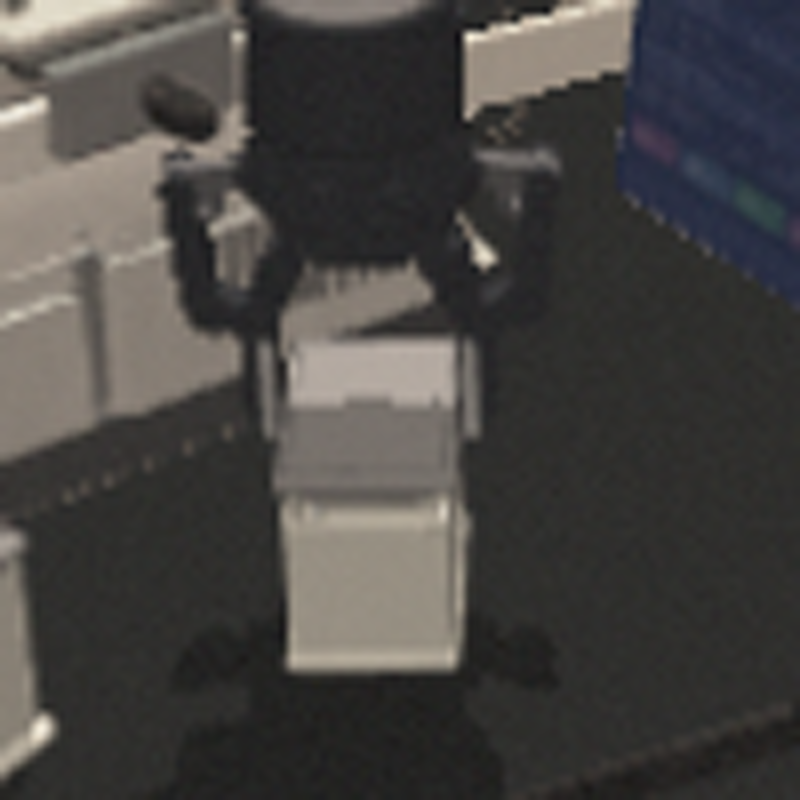

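```bash
python3 -m inch '[[-0.1,0,0.4,0,0,0,5.8],[0,0,0.4,0,0,0,5.8],[0,0,0,0,0,0,5.8],[0,0,0,0,0,0,5.8]]'
python3 -m inch '[[0,0,0.2,0,0,0,5.8],[0,0,0,0,0,0,5.8],[0,0,0,0,0,0,5.8]]'
```

```text
clock: 30.3
tcp_pos: [0.6216, 0.0484, 0.0564]
orientation: [-0.0, 0.864, 0.503, -0.0]
wrist_force: [0.2, 0.1, -2.6]
finger_gap: 0.0628
clock: 30.6
tcp_pos: [0.6218, 0.0484, 0.0547]
orientation: [0.0, 0.864, 0.503, -0.0]
wrist_force: [-0.2, -0.6, -1.7]
finger_gap: 0.0622
```

Still free of contact, so the bead is in the mouth. I'll lower the rest.

```bash
python3 -m inch '[[0,0,0.15,0,0,0,5.8],[0,0,0.1,0,0,0,5.8],[0,0,0,0,0,0,5.8],[0,0,0,0,0,0,5.8]]'
python3 -c "
from h import *
p=vision.read_camera('side')
over(p,[],'s24.png',(180,90,280,190),8)"
```

```text
clock: 31.0
tcp_pos: [0.622, 0.0484, 0.0526]
orientation: [0.0, 0.864, 0.503, 0.0]
wrist_force: [-1.0, -0.5, 2.0]
finger_gap: 0.0625
```

View pics/s24.png

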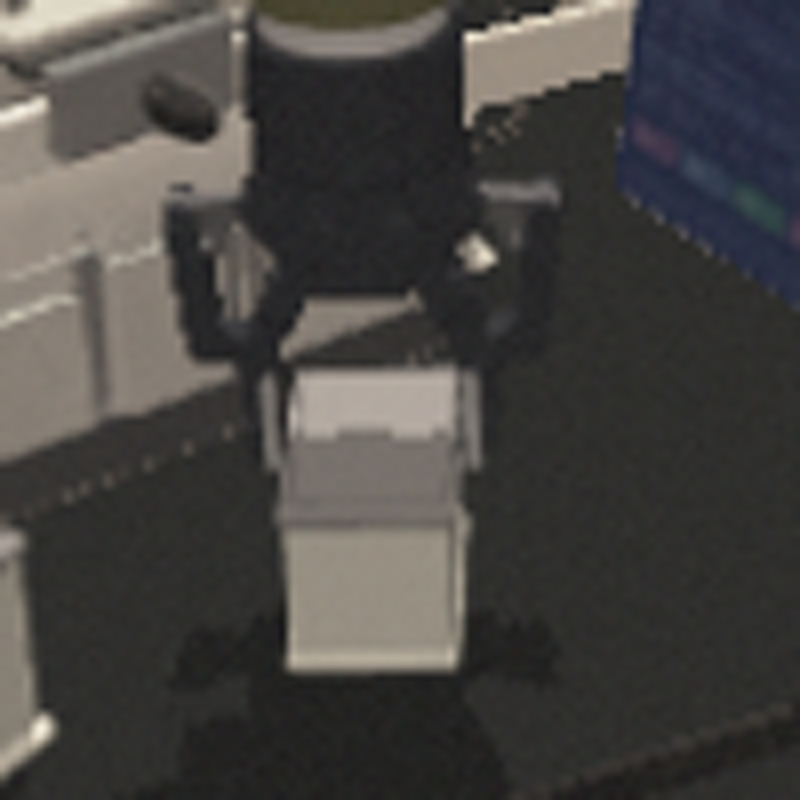

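The plate meets the rim at about (370,520). I'll press 1 mm, release, and retreat toward the robot.

```bash
python3 -m inch '[[0,0,0.1,0,0,0,5.8],[0,0,0,0,0,0,5.8],[0,0,-0.1,0,0,0,7],[0,0,0,0,0,0,7.4],[0,0,0,0,0,0,7.4]]'
python3 -m inch '[[0,0,-1.5,0,0,0,7.4],[0,0,-4,0,0,0,7.4],[0,0,-5,0,0,0,7.4],[-4.5,0,-2,0,0,0,7.4],[-4.5,0,0,0,0,0,7.4]]'
python3 -m inch '[[-4.5,0,0,0,0,0,7.4],[-4.5,0,0,0,0,0,7.4],[-4.5,0,0,0,0,0,7.4],[0,0,0,0,0,0,7.4]]'
python3 - <<'E'
from h import *
go(0,0,0)
Ht=dict(lid_round_small=(73,"c"),lid_square=(83,"r"),lid_round_large=(58,"c"),lid_oblong=(68,"r"),cover_box=(20,"r"),block=(12,"r"))
for c in("top","side"):
  p=vision.read_camera(c); C=cloud(p)*1000; save(p,"fin_%s.png"%c)
  for l,(h,k) in Ht.items():
    for r in silhouettes(p,l)[:2]:
        T=C[r["mask"]&(p["depth"]>0)]; T=T[abs(T[:,2]-h)<5]
        if len(T)<10: continue
        rc=cv2.minAreaRect(T[:,:2].astype(np.float32)); A=np.c_[T[:,:2]-T[:,:2].mean(0),np.ones(len(T))]; q=np.linalg.lstsq(A,T[:,2],rcond=None)[0]
        print(c,l,round(r["confidence"],2),np.round(rc[0],1),np.round(rc[1],1),round(rc[2],1),"z",round(q[2],1),"tilt deg",np.degrees(q[:2]).round(1))
E
```

```text
clock: 31.55
tcp_pos: [0.6219, 0.0484, 0.052]
orientation: [0.0, 0.864, 0.503, -0.0]
wrist_force: [0.0, -0.3, -0.6]
finger_gap: 0.0736
clock: 32.05
tcp_pos: [0.58, -0.0303, 0.1814]
orientation: [0.003, 0.864, 0.504, 0.003]
wrist_force: [0.4, -1.1, 0.4]
finger_gap: 0.0741
clock: 32.45
tcp_pos: [0.5085, -0.1512, 0.1772]
orientation: [0.0, 0.866, 0.5, -0.001]
wrist_force: [-0.1, -0.3, -0.1]
finger_gap: 0.0739
t 32.45 tcp [ 508.5 -151.2  177.2] psi 60.03 tiltdeg 0.09 gap 73.8711400133746 F [-0.1 -0.3 -0.1]
shift tool cm [-12.28 -51.6   17.74] rz None
top lid_round_large 0.82 [ 467.  -361.7] [61.2 62.1] 1.0 z 58.8 tilt deg [0.1 0.3]
top lid_oblong 0.73 [633.6  65.4] [61.8 63.7] 62.1 z 68.9 tilt deg [-0.5 -0.2]
top cover_box 0.49 [ 592.5 -446.5] [32.7 34. ] 20.9 z 20.9 tilt deg [ 0. -1.]
top block 0.75 [ 688.  -176.9] [33.5 27.1] 85.6 z 11.7 tilt deg [3.6 0.8]
side lid_square 0.77 [447.2  29. ] [49.5 45.8] 34.2 z 81.7 tilt deg [0.2 1.4]
side lid_round_large 0.56 [ 465.6 -366.4] [62.3 61.6] 37.9 z 58.5 tilt deg [0.4 1. ]
side lid_oblong 0.86 [618.8  43. ] [105.7  61. ] 64.4 z 67.2 tilt deg [ 0.7 -0.9]
side cover_box 0.68 [ 591.7 -450.9] [37.  34.3] 21.2 z 19.7 tilt deg [2.5 0.2]
```

View pics/fin_side.png

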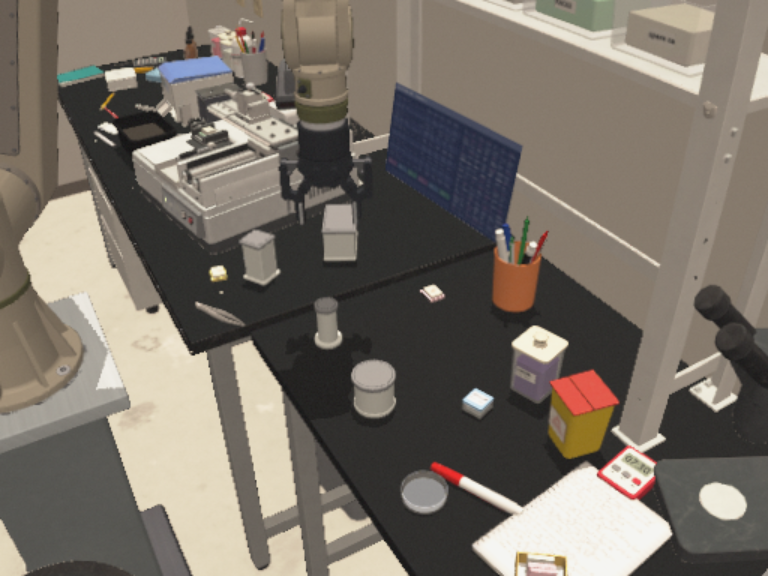

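View pics/fin_top.png

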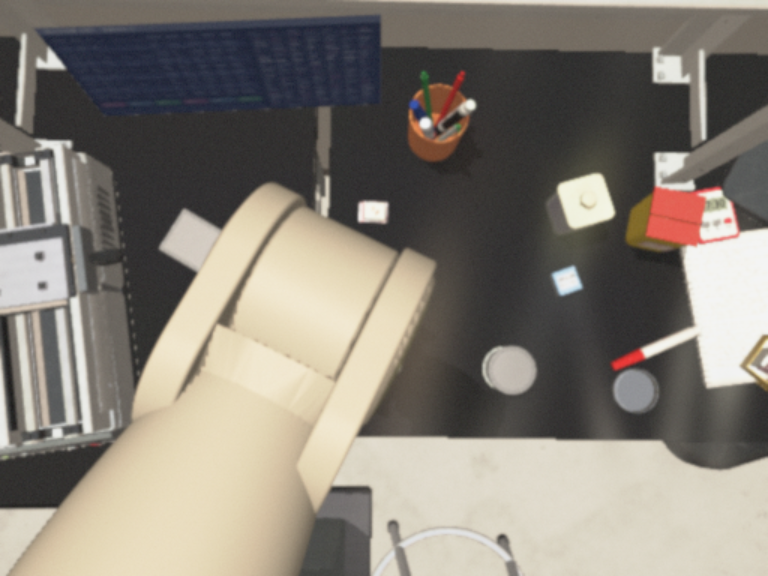

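All lids look home in the side view. The arm hides three of them in the top view, so I'll move it aside for a last check.

```bash
python3 -m inch '[[-4.6,0,-1,0,0,0,7.4],[-4.6,0,-1,0,0,0,7.4],[-4.6,0,-1,0,0,0,7.4],[-4.6,0,-1,0,0,0,7.4],[-4.6,0,0,0,0,0,7.4]]'
python3 -m inch '[[-4.6,0,0,0,0,0,7.4],[-4.6,0,0,0,0,0,7.4],[-4.6,0,0,0,0,0,7.4],[0,0,0,0,0,0,7.4],[0,0,0,0,0,0,7.4]]'
python3 - <<'E'
from h import *
go(0,0,0)
R=dict(lid_round_small=(73,(473.6,-195.6),30),lid_square=(83,(450.1,34.4),38),lid_round_large=(58,(467.4,-362),45),lid_oblong=(68,(622.5,49.3),65),cover_box=(20,(592.4,-446.3),30),block=(12,(688,-177.1),30))
p=vision.read_camera("top"); C=cloud(p)*1000; save(p,"fin2_top.png")
for l,(h,c,r) in R.items():
    m=(np.hypot(C[...,0]-c[0],C[...,1]-c[1])<r)&(abs(C[...,2]-h)<5); T=C[m]
    if len(T)<10: print(l,"hidden");continue
    rc=cv2.minAreaRect(T[:,:2].astype(np.float32)); A=np.c_[T[:,:2]-T[:,:2].mean(0),np.ones(len(T))]; q=np.linalg.lstsq(A,T[:,2],rcond=None)[0]
    print(l,np.round(rc[0],1),"d",np.round(np.array(rc[0])-c,1),np.round(rc[1],1),round(rc[2],1),"z",round(q[2],1),"tilt deg",np.degrees(q[:2]).round(1))
E
```

```text
clock: 33.65
tcp_pos: [0.3966, -0.3492, 0.219]
orientation: [0.002, 0.864, 0.503, 0.0]
wrist_force: [1.4, -0.2, -0.5]
finger_gap: 0.0741
clock: 34.15
tcp_pos: [0.3281, -0.4678, 0.2168]
orientation: [-0.0, 0.865, 0.502, 0.0]
wrist_force: [0.3, 0.0, 0.1]
finger_gap: 0.0739
t 34.15 tcp [ 328.1 -467.8  216.8] psi 60.25 tiltdeg 0.05 gap 73.90105770103646 F [0.3 0.  0.1]
shift tool cm [ 24.32 -51.69  21.73] rz None
lid_round_small [ 474.5 -195.5] d [0.9 0.1] [36.9 35.2] 0.9 z 73.8 tilt deg [0.5 0.1]
lid_square [448.5  34.4] d [-1.6 -0. ] [47.7 48.3] 30.3 z 83.5 tilt deg [0.4 0.3]
lid_round_large [ 467.  -361.6] d [-0.4  0.4] [61.  62.4] 0.9 z 58.8 tilt deg [-0.  -0.2]
lid_oblong [622.6  47.2] d [ 0.1 -2.1] [104.1  63.8] 60.3 z 68.9 tilt deg [-0. -0.]
cover_box [ 591.9 -446.8] d [-0.5 -0.5] [34.2 33.8] 21.5 z 20.8 tilt deg [0.1 0.1]
block [ 687.9 -176.2] d [-0.1  0.9] [28.2 34.2] 0.2 z 11.8 tilt deg [ 1.3 -2.1]
```

```bash
sleep 0
```

```text
(no output)
```

View pics/fin2_top.png

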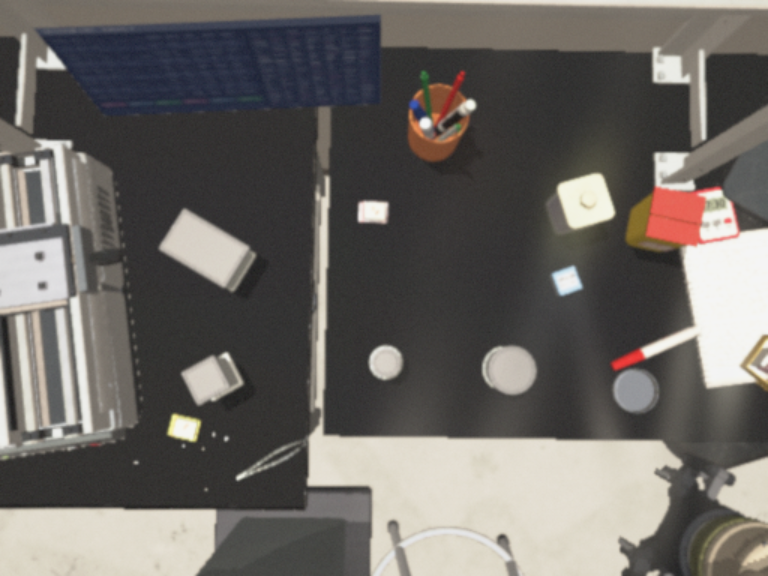

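All four lids sit centred within about 2 mm, at the right height and level. The box and block are unmoved. I'll hand in.

```bash
python3 -c "
from h import *
print(workorder.hand_in())"
```

```text
the job is handed in; nothing more can be done
None
```

I took the stack apart from the top and put all four lids, plate up, on their own pots. The job was handed in at about 34 s; the hand-in reports no verdict.

- **Lids:** In the last top-camera check they were 0.6 to 2.1 mm from the pot positions measured at the start. Their tops were at about 74, 84, 59 and 69 mm; seated lids should read 73, 83, 58 and 68. Measured tilt was 0.5° or less.
- **Surroundings:** The box and block show no shift beyond about 1 mm of measurement noise. The arm ended clear of everything with the gripper empty.
- **Disagreements:** The side camera reads about 4 mm off the top camera in y. I corrected for this using the fingertip positions. The networks gave a few false detections, such as a pot reported on the stack, and I discarded them by checking against the pictures. I did not measure the pots again after covering them; in the pictures they stand where they were.

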